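# Stack the spacer slats in the drying crib and lock the keeper

## Robot

A 6-joint arm with a two-finger parallel gripper is mounted at the origin on the work surface; the furniture and walls round the work are solid. World frame = base frame: x ahead of the robot, y to its left, z up, the work surface at z = 0. Lengths are in mm, angles in rad, forces in N, time in s.
With the tool pointing down it reaches from about 300 to 775 mm from the base axis. Payload 14.6 kg.
Tool frame: the origin (TCP) lies at the very end of the fingers, on their centre line; the grasp point (between the pads) lies 19 mm behind it; z points along the fingers, y is the line along which they close (so a half turn about z gives the same grasp; the last joint's range is limited). The gripper opens to 94 mm and grips with 3 to 60 N. Pads are 16 mm wide; open, the fingers measure 119 mm over their backs; the gripper's body (75 mm by 177 mm) begins 78 mm behind the grasp point.
Start: joints at [1.065, 0.3, 1.521, -0, 1.321, -0.067], TCP at [233.665, 497.885, 205.446] pointing down, gripper open.
Joint ranges: [-3.03, 3.03], [-0.79, 2.21], [0.23, 2.52], [-1.04, 4.18], [0, 3.07], [-2.55, 2.55]. Speed limits (rad/s): [2.22, 2.22, 2.57, 3.14, 3.14, 3.14].

## Interface

Orientations are given as [roll, pitch, yaw] about the fixed x, y, z axes, in that order (R = Rz(yaw) Ry(pitch) Rx(roll)).
In Python, from cell import read_state, viewer, manip, models gives the robot as it stands.
- The arm moves only by the tool carry_out, never from a script. Its argument "deltas" is a list of rows, each an object with "dp": the shift along the tool's x, y, z in mm, a list of three; "roll": the turn about the tool's z in degrees; "gripper": the opening, from -1 (shut) to 1 (fully open), so that 0 is half open. In form: [{"dp": [tx, ty, tz], "roll": roll, "gripper": gripper}, ...]. A call has 1 to 12 rows; each row is the pose to reach, as a shift and turn from the pose commanded when the call began, along the tool's axes at that moment; what a row does not reach only later rows make up. A row lasts 1/12 s, in which the tool goes at most 41.7 mm and 7.16 degrees, less where a joint would pass 70% of its speed; a pose out of reach is approached as far as the arm can. A call with a gripper value outside its range is refused whole. The fingers move at their own pace and stop on an object; "newtons" is the grip in N (left out, the last holds). Time passes only in rows, so rows that repeat a pose let the fingers close. It gives the time, the measured TCP pose, the force, the opening and the grip force at its end, in the units of the state.
- read_state(): the state, without advancing time (a new reading comes with each control period).
- viewer.camera(name): name is "scene" or "top" or "wrist"; returns the picture (420x560x3 uint8, red, green, blue); there is no depth.
- viewer.camera_params(name): a dict with "fovy" (degrees; the focal length in pixels is half the picture's height over the tangent of half this angle, whatever the lens; pixels are square), "cx", "cy" (the principal point, pixels), "k1" (the pictures are not rectified: a ray, as slopes to the right and down, at radius r is drawn at 1 + k1 r^2 times it, then the intrinsics apply), "eye" and "attitude" of the camera in the world; the wrist camera has in their place "T_tool_cam" (4x4, takes a point from camera to tool coordinates, whose origin is the TCP and whose axes are the flange's). Camera axes: x right, y up, looking along -z (the intrinsics and any distortion apply to the point x, -y, -z); pixel columns grow to the right and rows downward; lengths in mm; the calibration is good to about 2 mm. A picture is of the moment at which its call begins: read the wrist's pose just before it. camera_params takes no time and is no camera call.
- manip.sign_off(): hands the job in; it is judged then, once.
Trained networks look in the newest picture that a camera, given by its name, has taken for a name from the list of things; names that differ only in an ending like _2 or _b are one class to them, and where a whole thing is asked for, a point or a joint stands for the part that bears it (a point fixed in the world has none). Each returns a list of dicts, best first, with "p" (0 to 1); they miss things now and then, are a little off and sometimes report something else, mostly with a low value. They report only what shows in the picture. A call takes as long as a camera call. They do not tell look-alikes from the thing itself.
- models.cut_out(camera, label): "region" (420x560 bool, what is visible of it) and "box" ([left, top, right, bottom] in pixels, round what is visible of it).
The state is a dict: "clock": time; "joints": joint angles; "qd": joint speeds; "effort": joint torques, N m; "eef_pos": TCP position; "eef_rot": TCP orientation; "wrist_force": force on the tool from outside, world axes, zero at the start; "moment": the same for the moment, N m; "finger_gap": finger opening in mm; "finger_force": force on a finger pad.
Only numpy, scipy, OpenCV 4.12 (cv2) and the standard library are available. Lean on these libraries where they do the work, as an engineer would, in place of code of your own. Each camera call takes 0.05 s, during which the arm holds its last target. There are 200 camera calls.

## Task

Stack the washed spacer slats in the drying crib, flat and crosswise in alternating layers, centred on the tower: the two pale ones on the dark seat marks of the board, the two red ones across them, as far apart as the pale ones, and every blue one there is (one to three) across the red ones, side by side. When all are stacked, swing the keeper arm over the tower to its stop by its knob, then run the brass nut down the post (clockwise) and tighten it firmly against the steel nut below, to lock it. Leave the mug and the navy-lidded jar where they stand.

Things in the scene. Friction and masses are not known exactly. Their poses are not given: they have to be found in the camera images.
- crib: drying crib, fixed: a plywood board 12 mm thick, 215 x 215 mm. Origin at table height under the tower's centre (not the middle of the board). Two dark seat marks, 26 x 150 mm, run along the crib's y axis at x = -40 and +40 mm: the seats of the two pale slats. A threaded steel post with the keeper arm and two nuts stands at x = -105, y = -105 mm, 146 mm tall
- first_nut (a point): centre of the steel first nut on the post, 32 mm across flats, 84 to 100 mm above the table; it is fixed on the post, over the keeper arm's hub and under the brass jam nut
- keeper (a joint): swing angle of the grey keeper arm about the post, rad: 0 to 0.2 parked beside the tower, growing counterclockwise from above; at 1.484, its stop, it points from the post over the crib's origin. It turns stiffly (0.06 Nm) and stays where left. Its underside is 67 mm above the table, 7 mm over a tower of three layers
- keeper_knob (a point): middle of the black round upright knob on the keeper arm, 20 mm diameter, 32 mm tall (82 to 114 mm above the table), 135 mm from the post's axis
- jam_turn (a joint): how far the brass jam nut has been run down, rad, growing clockwise from above: negative while clear above the first nut, 0 (its end) when it touches it; it sinks 3.2 mm per rad, turns with a friction of 0.06 Nm and stays where left
- jam_tight (a joint): how far the brass nut has been turned on beyond touching the first nut, rad clockwise: 0 until then. The resistance is then 0.15 Nm and rises by 0.5 Nm per rad, up to a hard end at 0.6; turned beyond 0.3 it springs back to about 0.3 when let go, else it stays. It is tight above 0.1
- jam_mid (a point): centre of the brass jam nut on its axis, half-way up: a hexagon 38 mm across flats, 18 mm high. Flats face along this point's x axis and at every 60 degrees from it. The post ends at most 37 mm above it
- pale_a_mid (a point): centre of a slat unpainted pale wood, 150 x 24 x 16 mm (length along its x axis, 16 mm high), 45 g, lying flat at the start
- pale_b_mid (a point): centre of a slat unpainted pale wood, 150 x 24 x 16 mm (length along its x axis, 16 mm high), 45 g, lying flat at the start
- red_a_mid (a point): centre of a slat painted red, 150 x 24 x 16 mm (length along its x axis, 16 mm high), 45 g, lying flat at the start
- red_b_mid (a point): centre of a slat painted red, 150 x 24 x 16 mm (length along its x axis, 16 mm high), 45 g, lying flat at the start
- blue_a_mid (a point): centre of a slat painted blue, 150 x 24 x 16 mm (length along its x axis, 16 mm high), 45 g, lying flat at the start; may be absent
- blue_b_mid (a point): centre of a slat painted blue, 150 x 24 x 16 mm (length along its x axis, 16 mm high), 45 g, lying flat at the start; may be absent
- blue_c_mid (a point): centre of a slat painted blue, 150 x 24 x 16 mm (length along its x axis, 16 mm high), 45 g, lying flat at the start; may be absent
- mug: white mug, a bystander, 78 mm wide, 97 mm tall; origin at its underside
- navy_jar: ink jar with a navy blue lid, a bystander, 74 mm wide, 85 mm tall; origin at its underside
Not all that is in view belongs to the job. Leave any purple or turquoise look-alike of the part that bears red_b_mid alone.

How it is judged:
By the outcome, as a careful person would: the job done as asked, in the order asked, and still so for the second after the job is handed in, with the robot touching nothing.
Of blue_a, blue_b, blue_c only 1 to 3 are there at a start; the rules pass over those that are not, and their reading is None.
At some moment in a run one of blue_a, blue_b, blue_c may be knocked a few centimetres aside while the robot is not near it.
Once in a run the grip may slacken for a moment while it holds something.
It also fails if it takes over 210 s, if anything falls off the work surface, if the arm or the gripper's body presses on something with over 40 N, if the wrist force passes 120 N, or if a joint passes its speed limit or range.

## Working session

There is one attempt and no reset: what is moved stays moved. The work goes in short steps, Python scripts to look and compute and a tool call to move; the robot and the scene stay as the last step left them, time stands still between calls to the robot, and variables do not carry over. Pictures are saved under pics/ and viewed, at most 14 in all, crops included, and the job is handed in when it is done.

Besides the shell and the picture viewer there is one more tool, called after "Emit:" as name(argument=value, ...), one argument or row to a line, values as JSON. carry_out: Moves the arm, as the interface text tells. Its arguments: {"type":"object","properties":{"deltas":{"type":"array"},"newtons":{"type":"number"}},"required":["deltas"]}

```bash
ls; mkdir -p pics
cat > h.py <<'E'
import numpy as np, cv2
from cell import read_state, viewer, manip, models
from scipy.spatial.transform import Rotation as R
def save(n,im): cv2.imwrite('pics/'+n+'.png',cv2.cvtColor(im,cv2.COLOR_RGB2BGR))
E
python3 - <<'E'
from h import *
s=read_state(); print(s)
for c in ['scene','top','wrist']: print(c,viewer.camera_params(c))
t=viewer.camera('top'); save('top0',t); save('scene0',viewer.camera('scene'))
E
```

```text
pics
{'clock': 0.0, 'joints': array([ 1.06538014e+00,  3.00495322e-01,  1.52161223e+00,  1.09394104e-05,
        1.32068876e+00, -6.65991060e-02]), 'qd': array([-0.00186497, -0.00095099,  0.00176689, -0.00036611, -0.00061686,
       -0.000296  ]), 'effort': array([-1.67504575e-03, -5.31813347e+01, -3.52729475e+01,  7.07414676e-02,
        2.44690699e-02, -7.86356213e-05]), 'eef_pos': array([233.54482521, 497.65058104, 204.85986585]), 'eef_rot': array([-3.14039236e+00, -9.06760947e-05,  2.70277280e+00]), 'wrist_force': array([ 0.81206075,  0.14678346, -1.22735986]), 'moment': array([ 0.05280105,  0.03583323, -0.01296531]), 'finger_force': 0.0, 'finger_gap': 93.7784118541872}
scene {'fovy': 44.199551010332144, 'cx': 292.0561565562113, 'cy': 206.95289856733413, 'k1': -0.0788464539209354, 'eye': array([-935.21077824,  776.10027348, 1142.34345001]), 'attitude': array([ 0.96418385,  0.00852803, -2.05508518])}
top {'fovy': 53.50330966813434, 'cx': 282.94797206899415, 'cy': 208.95574002595993, 'k1': -0.020787749664001338, 'eye': array([ 201.31418039,   66.0400676 , 1359.82479587]), 'attitude': array([ 0.18737033,  0.01796487, -1.55970423])}
wrist {'fovy': 69.81393713523389, 'cx': 282.3108572336736, 'cy': 209.47486069585221, 'k1': -0.0354797596281059, 'T_tool_cam': array([[-4.88171370e-04,  9.64089651e-01,  2.65576555e-01,
         7.71985557e+01],
       [ 9.99999511e-01,  2.42112960e-04,  9.59243306e-04,
         2.43168959e-01],
       [ 8.60497019e-04,  2.65576893e-01, -9.64089297e-01,
        -1.79819011e+02],
       [ 0.00000000e+00,  0.00000000e+00,  0.00000000e+00,
         1.00000000e+00]])}
```

View pics/top0.png

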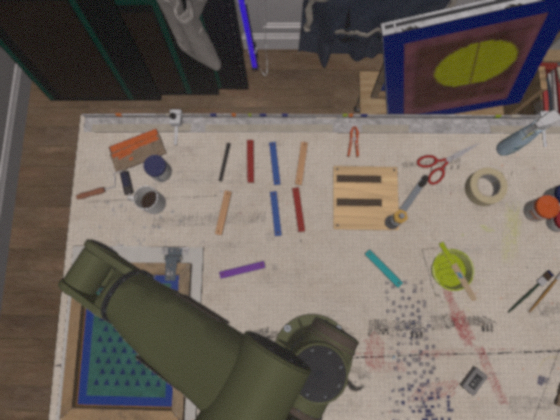

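View pics/scene0.png

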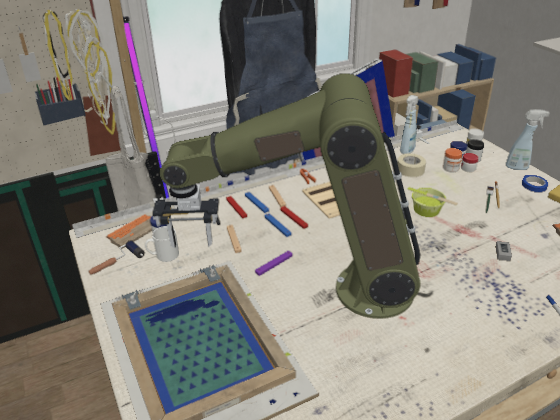

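The top view shows these candidates:
- **Pale:** (301,163) and (224,213).
- **Red:** (250,160) and (298,209).
- **Blue:** (275,163) and (276,213).
- **Look-alikes:** purple (242,270), turquoise (383,267) and a thin dark brush or stick (225,161). I'll leave these alone.
- **Crib:** (365,197), with the post near (400,217) and the parked keeper running towards (428,180).
- **Bystanders:** mug (149,200) and jar (155,167).

```bash
cat >> h.py <<'E'
def cam(name,s=None):
    p=viewer.camera_params(name)
    if name=='wrist':
        s=s or read_state(); T=np.eye(4); T[:3,:3]=R.from_euler('xyz',s['eef_rot']).as_matrix(); T[:3,3]=s['eef_pos']
        T=T@p['T_tool_cam']; Rm,e=T[:3,:3],T[:3,3]
    else: Rm,e=R.from_euler('xyz',p['attitude']).as_matrix(),p['eye']
    f=210/np.tan(np.radians(p['fovy']/2))
    return dict(R=Rm,e=e,f=f,cx=p['cx'],cy=p['cy'],k=p['k1'])
def px2w(c,uv,z):
    uv=np.atleast_2d(np.asarray(uv,float)); d=(uv-[c['cx'],c['cy']])/c['f']; q=d.copy()
    for _ in range(8): q=d/(1+c['k']*(q**2).sum(1,keepdims=True))
    r=np.c_[q[:,0],-q[:,1],-np.ones(len(q))]@c['R'].T
    return c['e']+r*((z-c['e'][2])/r[:,2])[:,None]
def w2px(c,P):
    v=(np.atleast_2d(P)-c['e'])@c['R']; q=np.c_[v[:,0],-v[:,1]]/-v[:,2:]
    return q*(1+c['k']*(q**2).sum(1,keepdims=True))*c['f']+[c['cx'],c['cy']]
def rect(c,region,z):
    ys,xs=np.nonzero(region); P=px2w(c,np.c_[xs,ys],z)[:,:2].astype(np.float32)
    (x,y),(w,h),a=cv2.minAreaRect(P)
    if w<h: w,h,a=h,w,a+90
    return np.round([x,y,w,h,(a+90)%180-90],1)
E
python3 - <<'E'
from h import *
im=viewer.camera('top'); c=cam('top')
for l,z in [('pale_a_mid',16),('red_a_mid',16),('blue_a_mid',16),('crib',12),('mug',97),('navy_jar',85),('keeper_knob',114),('jam_mid',125),('keeper',75)]:
    for d in models.cut_out('top',l):
        if d['p']>.15: print(l,round(d['p'],2),d['box'],rect(c,d['region'],z),im[d['region']].mean(0).round())
save('crop0',cv2.resize(im[130:290,190:440],None,fx=3.2,fy=3.2,interpolation=cv2.INTER_CUBIC))
E
```

```text
pale_a_mid 0.83 [295.5, 140.3, 307.9, 183.0] [616.   35.5 150.9  24.4  -8. ] [157. 125.  99.]
red_a_mid 0.56 [401.5, 175.0, 426.0, 213.4] [ 515.3 -341.4  140.4   27.2  -36.7] [103. 100. 100.]
red_a_mid 0.52 [243.0, 137.1, 254.4, 182.9] [619.9 207.3 147.4  23.7   1.6] [127.  69.  64.]
blue_a_mid 0.85 [268.6, 187.6, 283.2, 236.1] [444.7 119.9 152.6  29.8   7.2] [ 87.  95. 126.]
blue_a_mid 0.35 [402.2, 176.6, 428.6, 211.2] [ 515.7 -341.5  139.7   25.4  -38.2] [101.  98.  98.]
crib 0.66 [331.9, 162.1, 427.5, 231.7] [ 497.  -227.3  316.8  217.    87.6] [153. 129. 102.]
crib 0.63 [124.5, 185.0, 168.9, 214.1] [488.6 544.8 125.7  80.9  55.6] [103.  97.  94.]
mug 0.79 [128.4, 186.1, 167.0, 212.0] [466.7 514.2 104.   78.2  47.2] [101.  95.  92.]
navy_jar 0.95 [143.6, 155.5, 171.8, 182.0] [571.  495.1  95.7  69.7  47.7] [74. 72. 87.]
keeper_knob 0.79 [403.2, 178.1, 430.2, 210.5] [ 491.9 -309.4  133.9   23.7  -37.4] [105. 102. 101.]
jam_mid 0.54 [392.3, 209.2, 408.5, 223.5] [ 418.  -260.3   41.6   35.4  -45.6] [151. 122.  77.]
keeper 0.63 [399.7, 174.8, 427.7, 212.6] [ 500.4 -320.9  140.7   27.7  -37.4] [108. 104. 103.]
```

View pics/crop0.png

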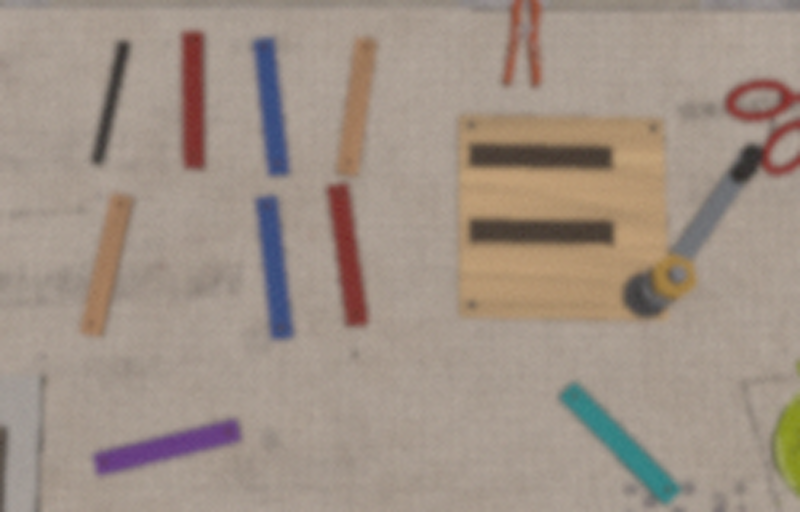

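The crop confirms two blues (top 275,163 and 276,213), two reds and two pales, with no turquoise or purple among them. A third blue could be hidden under the arm, so I'll check again once the arm moves.

```bash
cat >> h.py <<'E'
def blobs(im,c,z=16,minA=150):
    h=cv2.cvtColor(im,cv2.COLOR_RGB2HSV).astype(int); H,S,V=h[...,0],h[...,1],h[...,2]
    M={'red':((H<8)|(H>172))&(S>105),'blue':(H>105)&(H<125)&(S>95),'pale':(H>8)&(H<16)&(S>88)&(V>120)}
    o=[]
    for n,m in M.items():
        k,L,st,ce=cv2.connectedComponentsWithStats(m.astype(np.uint8))
        for i in range(1,k):
            if st[i,4]<minA: continue
            r=rect(c,L==i,z)
            if 90<r[2]<190 and 12<r[3]<45: o.append((n,st[i,4],ce[i].round(),r))
    return o
def go(x,y,z,yaw_deg,s=None):
    "shift in tool axes and roll from the present pose; tool points down"
    s=s or read_state(); Rm=R.from_euler('xyz',s['eef_rot']).as_matrix()
    d=Rm.T@(np.array([x,y,z])-s['eef_pos']); r=-(yaw_deg-np.degrees(s['eef_rot'][2])); r=(r+180)%360-180
    return d.round(0),round(r,1)
E
python3 - <<'E'
from h import *
im=viewer.camera('top'); c=cam('top')
for b in blobs(im,c): print(*b)
g=im.max(2)
k,L,st,ce=cv2.connectedComponentsWithStats(((g<90)).astype(np.uint8)[:, :400])
for i in range(1,k):
    if ce[i][0]>325 and 160<ce[i][1]<235 and st[i,4]>100: print('dark',st[i],ce[i],rect(c,L==i,12))
s=read_state(); print(go(616,35.5,120,172))
E
```

```text
red 210 [250. 160.] [621.5 207.5 143.9  17.    1.5]
red 244 [298. 209.] [456.7  42.9 142.9  19.2   8.3]
blue 179 [274. 164.] [611.6 123.8 138.5  15.4   7.4]
blue 192 [275. 213.] [441.3 118.  138.8  15.3   7.2]
pale 224 [301. 163.] [613.7  33.9 141.9  18.6  -7.6]
pale 244 [223. 213.] [443.1 290.1 141.2  19.8 -10.2]
pale 256 [149. 415.] [-184.6  497.7  157.1   22.9  -88.7]
dark [338 176  42   6 199] [358.14070352 178.33668342] [ 562.5 -157.4  136.4   16.    88.6]
dark [338 200  43   5 213] [358.97183099 202.        ] [ 481.9 -157.3  138.4   13.5  -89.6]
(array([-543., -256.,   85.]), np.float64(-17.1))
```

Emit:
carry_out(
  deltas=[
    {"dp":[-50,-23,0],"roll":-4,"gripper":0.1},
    {"dp":[-100,-46,0],"roll":-8,"gripper":0.1},
    {"dp":[-150,-69,0],"roll":-12,"gripper":0.1},
    {"dp":[-200,-92,0],"roll":-17,"gripper":0.1},
    {"dp":[-250,-115,0],"roll":-17,"gripper":0.1},
    {"dp":[-300,-138,0],"roll":-17,"gripper":0.1},
    {"dp":[-350,-161,0],"roll":-17,"gripper":0.1},
    {"dp":[-400,-184,0],"roll":-17,"gripper":0.1},
    {"dp":[-450,-207,0],"roll":-17,"gripper":0.1},
    {"dp":[-500,-230,0],"roll":-17,"gripper":0.1},
    {"dp":[-543,-256,0],"roll":-17,"gripper":0.1},
    {"dp":[-543,-256,0],"roll":-17,"gripper":0.1},
  ],
)

```text
clock: 1.65
eef_pos: [555.1, 112.2, 205.6]
eef_rot: [3.141, 0.0, 2.999]
wrist_force: [0.8, 0.4, -0.8]
finger_gap: 51.4
finger_force: 0.0
```

Emit:
carry_out(
  deltas=[
    {"dp":[0,0,0],"roll":0,"gripper":0.1},
    {"dp":[0,0,0],"roll":0,"gripper":0.1},
  ],
)

```text
clock: 1.82
eef_pos: [554.7, 112.6, 205.0]
eef_rot: [-3.141, -0.001, 2.996]
wrist_force: [-0.3, 0.4, 0.6]
finger_gap: 51.7
finger_force: 0.0
```

Run:
```python
from h import *
s=read_state(); print(s['eef_pos'],s['eef_rot'])
im=viewer.camera('wrist'); c=cam('wrist',s); save('w1',im)
for b in blobs(im,c,16,800): print(*b)
t=viewer.camera('top'); c=cam('top')
for b in blobs(t,c): print(*b)
```

```text
[554.72486704 112.57693367 204.9567731 ] [-3.14144023e+00 -6.82911468e-04  2.99645851e+00]
red 2676 [215. 115.] [457.8  47.5 148.7  25.    8.5]
red 1991 [362. 226.] [621.7 208.3 150.5  24.5   2.4]
blue 2620 [275.  93.] [444.1 121.4 148.3  23.1   7.2]
blue 1876 [299. 230.] [614.4 127.2 149.8  22.8   7.2]
pale 2616 [425.  72.] [445.3 294.  148.1  23.  -10.7]
blue 165 [245.  23.] [1133.3  233.7  174.    24.9   12.7]
pale 246 [223. 213.] [443.9 290.3 142.7  19.1 -10.3]
pale 237 [150. 415.] [-183.2  499.5  160.3   25.7  -88.7]
```

View pics/w1.png

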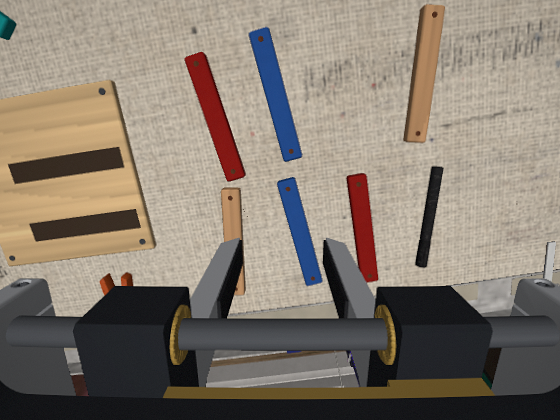

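The wrist view shows the pale slat (232,240), blues (275,93) and (299,230), reds (215,115) and (362,226), the second pale (425,72) and the crib marks at left (66,165 and 86,225). I'll grip the near pale slat first.

Emit:
carry_out(
  deltas=[
    {"dp":[-36,-33,0],"roll":0,"gripper":0.1},
    {"dp":[-72,-65,10],"roll":0,"gripper":0.1},
    {"dp":[-72,-65,50],"roll":0,"gripper":0.1},
    {"dp":[-72,-65,90],"roll":0,"gripper":0.1},
    {"dp":[-72,-65,130],"roll":0,"gripper":0.1},
    {"dp":[-72,-65,165],"roll":0,"gripper":0.1},
    {"dp":[-72,-65,190],"roll":0,"gripper":0.1},
    {"dp":[-72,-65,200],"roll":0,"gripper":0.1},
    {"dp":[-72,-65,201],"roll":0,"gripper":0.1},
    {"dp":[-72,-65,201],"roll":0,"gripper":0.1},
  ],
)

```text
clock: 2.75
eef_pos: [616.6, 40.4, 5.6]
eef_rot: [3.141, 0.001, 3.001]
wrist_force: [0.7, -0.1, 1.4]
finger_gap: 51.7
finger_force: 0.0
```

Emit:
carry_out(
  deltas=[
    {"dp":[0,0,0],"roll":0,"gripper":-0.7},
    {"dp":[0,0,0],"roll":0,"gripper":-0.7},
    {"dp":[0,0,0],"roll":0,"gripper":-0.7},
    {"dp":[0,0,0],"roll":0,"gripper":-0.7},
    {"dp":[0,0,0],"roll":0,"gripper":-0.7},
  ],
  newtons=30,
)

```text
clock: 3.17
eef_pos: [616.5, 39.6, 5.2]
eef_rot: [3.141, 0.001, 2.999]
wrist_force: [-1.4, -0.1, 6.2]
finger_gap: 23.8
finger_force: 30.0
```

Run:
```python
from h import *
s=read_state(); print(s['eef_pos'],np.degrees(s['eef_rot']),s['finger_gap'],s['finger_force'],s['joints'])
im=viewer.camera('wrist'); save('w2',im)
```

```text
[616.48886929  39.55803819   5.16074488] [1.79991387e+02 5.67406026e-02 1.71853296e+02] 23.75675275951954 30.00249981880188 [ 4.79587201e-03  6.69721363e-01  1.47688444e+00  4.37691175e-06
  9.93985202e-01 -1.42381611e+00]
```

View pics/w2.png

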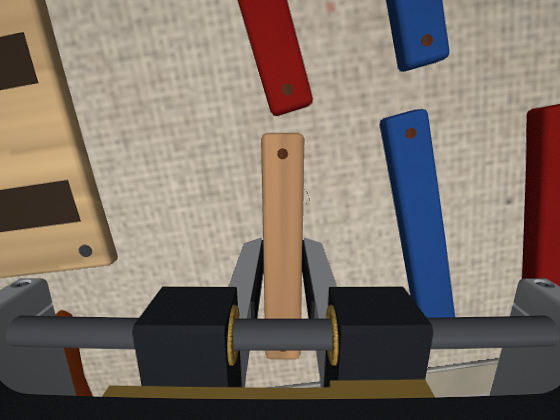

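Held centrally with a gap of 23.8. I'll get the marks from w1 and the slat's offset in the grip from w2.

```bash
cat >> h.py <<'E'
def marks(im,c,z=12,thr=75,lo=100):
    k,L,st,ce=cv2.connectedComponentsWithStats((im.max(2)<thr).astype(np.uint8)); o=[]
    for i in range(1,k):
        if st[i,4]<lo: continue
        r=rect(c,L==i,z)
        if 120<r[2]<175 and 12<r[3]<40 : o.append((ce[i].round(),r))
    return o
E
python3 - <<'E'
from h import *
im=cv2.imread('pics/w1.png')[...,::-1]; s=dict(eef_pos=np.array([554.725,112.577,204.957]),eef_rot=np.array([-3.14144,-.00068,2.99646]))
for m in marks(im,cam('wrist',s)): print(*m)
im=cv2.imread('pics/w2.png')[...,::-1];s=read_state();c=cam('wrist',s)
P=px2w(c,[[283,134],[283,357]],16); Rm=R.from_euler('xyz',s['eef_rot']).as_matrix()
print((P-s['eef_pos'])@Rm)
print(go(562,-157,120,90))
E
```

```text
[ 67. 165.] [ 482.7 -154.1  149.    24.7   89.5]
[429. 216.] [619.7 295.5 135.4  16.1 -10.2]
[ 85. 225.] [ 562.9 -154.6  149.3   24.8   89.5]
[[ 73.36424204   0.43447601 -10.90858978]
 [-73.4757589    0.45545496 -10.77569968]]
(array([  26., -202., -115.]), np.float64(81.9))
```

Emit:
carry_out(
  deltas=[
    {"dp":[0,0,-40],"roll":0,"gripper":-0.7},
    {"dp":[0,-10,-80],"roll":7,"gripper":-0.7},
    {"dp":[5,-45,-100],"roll":14,"gripper":-0.7},
    {"dp":[10,-85,-100],"roll":21,"gripper":-0.7},
    {"dp":[15,-120,-100],"roll":28,"gripper":-0.7},
    {"dp":[18,-155,-100],"roll":35,"gripper":-0.7},
    {"dp":[21,-180,-100],"roll":42,"gripper":-0.7},
    {"dp":[25,-195,-100],"roll":49,"gripper":-0.7},
    {"dp":[25.5,-200,-100],"roll":56,"gripper":-0.7},
    {"dp":[25.5,-200,-100],"roll":63,"gripper":-0.7},
    {"dp":[25.5,-200,-100],"roll":70,"gripper":-0.7},
    {"dp":[25.5,-200,-100],"roll":77,"gripper":-0.7},
  ],
)

```text
clock: 4.22
eef_pos: [562.5, -155.0, 104.4]
eef_rot: [-3.141, -0.0, 1.649]
wrist_force: [0.3, -0.8, -0.8]
finger_gap: 23.8
finger_force: 30.0
```

Emit:
carry_out(
  deltas=[
    {"dp":[0,0,20],"roll":5.2,"gripper":-0.7},
    {"dp":[0,0,30],"roll":5.2,"gripper":-0.7},
    {"dp":[0,0,30],"roll":5.2,"gripper":-0.7},
  ],
)

```text
clock: 4.47
eef_pos: [561.4, -154.4, 72.1]
eef_rot: [-3.138, -0.001, 1.568]
wrist_force: [0.1, 0.3, -0.1]
finger_gap: 23.6
finger_force: 30.0
```

Run:
```python
from h import *
s=read_state(); print(s['eef_pos'],np.degrees(s['eef_rot']),s['finger_gap'],s['joints'])
im=viewer.camera('wrist'); save('w3',im);c=cam('wrist',s)
for m in marks(im,c): print(*m)
print(w2px(c,[[482.7,-154,12],[562.9,-80,12]]))
print(go(562.9,-154.6,18,89.6))
```

```text
[ 561.35281187 -154.42027752   72.06340618] [-1.79777124e+02 -7.21384816e-02  8.98299438e+01] 23.587302004450095 [-3.31322881e-01  5.11618171e-01  1.55369503e+00 -7.10343133e-05
  1.08036757e+00 -3.28323704e-01]
[[189.00227818 222.08913217]
 [284.21564434 130.70683633]]
(array([-0.,  1., 55.]), np.float64(0.3))
```

View pics/w3.png

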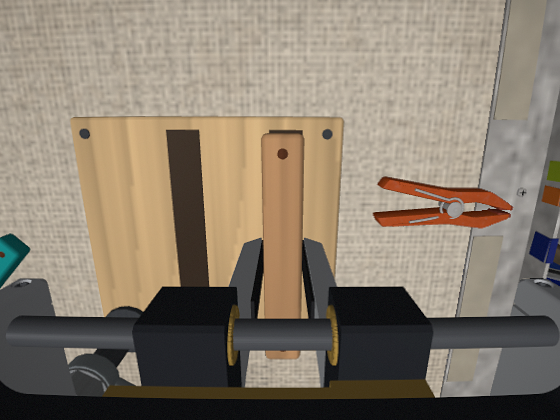

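The view shows the right mark's end at (286,131) and the left mark's end at (183,130). Both agree with the wrist estimate.

Run:
```python
from h import *
s=read_state();c=cam('wrist',s)
print(px2w(c,[[268,130],[302,130],[167,130],[199,130],[176,290],[209,285]],12).round(1))
```

```text
[[ 550.9  -79.6   12. ]
 [ 577.3  -79.7   12. ]
 [ 471.9  -79.1   12. ]
 [ 497.1  -79.3   12. ]
 [ 465.3 -219.2   12. ]
 [ 495.8 -214.    12. ]]
```

Emit:
carry_out(
  deltas=[
    {"dp":[0,1,30],"roll":0.3,"gripper":-0.7},
    {"dp":[0,1,48],"roll":0.3,"gripper":-0.7},
    {"dp":[0,1,53],"roll":0.3,"gripper":-0.7},
    {"dp":[0,1,54],"roll":0.3,"gripper":-0.7},
    {"dp":[0,1,54],"roll":0.3,"gripper":-0.7},
  ],
)

```text
clock: 4.93
eef_pos: [564.1, -154.9, 21.4]
eef_rot: [3.141, 0.0, 1.561]
wrist_force: [0.4, -0.4, -0.6]
finger_gap: 23.5
finger_force: 30.0
```

Emit:
carry_out(
  deltas=[
    {"dp":[0,0,3],"roll":0,"gripper":-0.7},
    {"dp":[0,0,4],"roll":0,"gripper":-0.7},
    {"dp":[0,0,4],"roll":0,"gripper":-0.7},
    {"dp":[0,0,4],"roll":0,"gripper":0},
    {"dp":[0,0,4],"roll":0,"gripper":0.1},
    {"dp":[0,0,4],"roll":0,"gripper":0.1},
    {"dp":[0,0,-30],"roll":0,"gripper":0.1},
    {"dp":[0,0,-70],"roll":0,"gripper":0.1},
    {"dp":[0,0,-110],"roll":0,"gripper":0.1},
    {"dp":[0,0,-110],"roll":0,"gripper":0.1},
  ],
)

```text
clock: 5.77
eef_pos: [566.5, -155.7, 138.5]
eef_rot: [3.131, 0.004, 1.56]
wrist_force: [0.8, -0.6, 0.7]
finger_gap: 51.6
finger_force: 0.0
```

Run:
```python
from h import *
s=read_state(); print(s['eef_pos'],np.degrees(s['eef_rot']),s['finger_gap'],s['joints'])
im=viewer.camera('wrist'); save('w4',im);c=cam('wrist',s)
print(blobs(im,c,28,800))
for m in marks(im,c): print(*m)
print(go(445,293.5,120,169.5))
```

```text
[ 566.4754483  -155.72805093  138.5455036 ] [179.38319904   0.2019057   89.36339563] 51.624320331181 [-3.30635581e-01  4.36079412e-01  1.49624330e+00  3.87605422e-05
  1.19794273e+00 -3.19557622e-01]
[('blue', np.int32(1926), array([516., 270.]), array([ 830.7, -238. ,  101.1,   41.1,  -13. ])), ('pale', np.int32(3263), array([278., 200.]), array([ 564. , -155.5,  147.5,   23.3,   89.4]))]
[201. 195.] [ 482.9 -154.4  149.1   25.3   89.3]
(array([ 448., -125.,   13.]), np.float64(-80.1))
```

Emit:
carry_out(
  deltas=[
    {"dp":[38,-11,0],"roll":-7,"gripper":0.1},
    {"dp":[76,-21,0],"roll":-14,"gripper":0.1},
    {"dp":[115,-32,0],"roll":-21,"gripper":0.1},
    {"dp":[153,-43,0],"roll":-28,"gripper":0.1},
    {"dp":[191,-54,0],"roll":-35,"gripper":0.1},
    {"dp":[230,-65,0],"roll":-42,"gripper":0.1},
    {"dp":[268,-75,0],"roll":-49,"gripper":0.1},
    {"dp":[306,-86,0],"roll":-56,"gripper":0.1},
    {"dp":[345,-97,10],"roll":-63,"gripper":0.1},
    {"dp":[384,-108,20],"roll":-70,"gripper":0.1},
    {"dp":[420,-118,30],"roll":-77,"gripper":0.1},
    {"dp":[448,-126,40],"roll":-80,"gripper":0.1},
  ],
)

```text
clock: 6.82
eef_pos: [441.1, 296.9, 89.1]
eef_rot: [-3.141, -0.001, 2.964]
wrist_force: [0.3, -0.7, 0.3]
finger_gap: 52.0
finger_force: 0.0
```

Emit:
carry_out(
  deltas=[
    {"dp":[0,0,10],"roll":0,"gripper":0.1},
    {"dp":[0,0,10],"roll":0,"gripper":0.1},
  ],
)

```text
clock: 6.98
eef_pos: [440.9, 294.9, 77.7]
eef_rot: [-3.139, -0.003, 2.958]
wrist_force: [0.4, -0.6, -0.6]
finger_gap: 52.2
finger_force: 0.0
```

Run:
```python
from h import *
s=read_state(); print(s['eef_pos'],np.degrees(s['eef_rot']),s['finger_gap'])
im=viewer.camera('wrist'); save('w5',im);c=cam('wrist',s)
for b in blobs(im,c,16,800): print(*b)
print(go(445.3,294,5,169.3))
```

```text
[440.92517543 294.91212628  77.7048161 ] [-179.84105684   -0.18176728  169.48059903] 52.175346176763185
blue 4054 [ 84. 234.] [425.7 124.3 113.7  31.7   7.2]
pale 4438 [283. 217.] [444.6 294.9 148.   23.  -10.6]
(array([-4.,  1., 74.]), np.float64(0.1))
```

Descend, grip, and move to the second mark at about (483.3,-154.5).

Emit:
carry_out(
  deltas=[
    {"dp":[-4,0,35],"roll":0,"gripper":0.1},
    {"dp":[-4,0,62],"roll":0,"gripper":0.1},
    {"dp":[-4,0,71],"roll":0,"gripper":0.1},
    {"dp":[-4,0,72],"roll":0,"gripper":0.1},
    {"dp":[-4,0,73],"roll":0,"gripper":-0.7},
    {"dp":[-4,0,73],"roll":0,"gripper":-0.7},
    {"dp":[-4,0,73],"roll":0,"gripper":-0.7},
    {"dp":[-4,0,73],"roll":0,"gripper":-0.7},
    {"dp":[-4,0,73],"roll":0,"gripper":-0.7},
    {"dp":[-4,0,73],"roll":0,"gripper":-0.7},
  ],
)

```text
clock: 7.87
eef_pos: [447.0, 294.1, 8.4]
eef_rot: [3.141, 0.001, 2.956]
wrist_force: [-0.8, -1.6, 6.9]
finger_gap: 23.7
finger_force: 30.0
```

```bash
cat >> h.py <<'E'
def held(s):
    "slat ends along the tool x at TCP, from the slat colour columns near the image middle"
    im=viewer.camera('wrist'); c=cam('wrist',s); Rm=R.from_euler('xyz',s['eef_rot']).as_matrix()
    z=s['eef_pos'][2]+11; b=blobs(im,c,z,800)
    return [(n,(((np.r_[r[:2],z]-s['eef_pos'])@Rm)).round(1),r) for n,a,_,r in b]
E
python3 - <<'E'
from h import *
s=read_state(); print(s['eef_pos'],np.degrees(s['eef_rot']),s['finger_gap'],s['joints'][[0,5]])
print(held(s)); print(go(483.3,-154.5,110,89.4))
E
```

```text
[447.02158039 294.08687445   8.40234397] [1.79949020e+02 6.49640923e-02 1.69361974e+02] 23.678124997302742 [ 0.51346613 -0.87162319]
[('blue', array([  -2.8, -167. ,  -11.1]), array([418.9, 129.4,  93.7,  34.9,   7.4])), ('pale', array([ 17.1,  -0.1, -11. ]), array([430.2, 297.1, 119. ,  22.4, -10.6]))]
(array([-119., -434., -102.]), np.float64(80.0))
```

Emit:
carry_out(
  deltas=[
    {"dp":[0,0,-35],"roll":0,"gripper":-0.7},
    {"dp":[-6,-20,-70],"roll":7,"gripper":-0.7},
    {"dp":[-16,-60,-85],"roll":14,"gripper":-0.7},
    {"dp":[-27,-100,-90],"roll":21,"gripper":-0.7},
    {"dp":[-38,-140,-90],"roll":28,"gripper":-0.7},
    {"dp":[-49,-179,-90],"roll":35,"gripper":-0.7},
    {"dp":[-59,-218,-90],"roll":42,"gripper":-0.7},
    {"dp":[-70,-258,-90],"roll":49,"gripper":-0.7},
    {"dp":[-81,-298,-90],"roll":56,"gripper":-0.7},
    {"dp":[-92,-338,-90],"roll":63,"gripper":-0.7},
    {"dp":[-102,-376,-90],"roll":70,"gripper":-0.7},
    {"dp":[-112,-410,-90],"roll":77,"gripper":-0.7},
  ],
)

```text
clock: 8.92
eef_pos: [480.6, -132.2, 97.8]
eef_rot: [3.141, 0.0, 1.605]
wrist_force: [0.5, 0.2, -0.4]
finger_gap: 23.8
finger_force: 30.0
```

Run:
```python
from h import *
s=read_state(); print(s['eef_pos'],np.degrees(s['eef_rot']),s['finger_gap'],s['finger_force'])
print(go(483.3,-157,20,89.4))
```

```text
[ 480.62031436 -132.1999699    97.82632959] [1.79973674e+02 1.60481939e-02 9.19780036e+01] 23.838081570262304 29.99667763710022
(array([-25.,   2.,  78.]), np.float64(2.6))
```

Emit:
carry_out(
  deltas=[
    {"dp":[-25,2,20],"roll":2.6,"gripper":-0.7},
    {"dp":[-25,2,48],"roll":2.6,"gripper":-0.7},
    {"dp":[-25,2,50],"roll":2.6,"gripper":-0.7},
    {"dp":[-25,2,50],"roll":2.6,"gripper":-0.7},
  ],
)

```text
clock: 9.25
eef_pos: [483.1, -154.3, 46.7]
eef_rot: [-3.139, -0.001, 1.567]
wrist_force: [-0.0, 0.3, 0.6]
finger_gap: 23.4
finger_force: 30.0
```

Run:
```python
from h import *
s=read_state(); print(s['eef_pos'],np.degrees(s['eef_rot']),s['finger_gap'],s['finger_force'])
print(held(s)); print(go(483.3,-157,20,89.4))
```

```text
[ 483.11701854 -154.25123666   46.74361573] [-1.79838673e+02 -6.69168585e-02  8.97658840e+01] 23.405853406634368 29.99982476234436
[('pale', array([ 17.2,  -0.4, -11. ]), array([ 482.8, -137.1,  119. ,   22.3,   89.9])), ('pale', array([ 26.6,  68.2, -11.2]), array([ 551.5, -127.9,   94.3,   20.2,   89.6]))]
(array([-3., -1., 28.]), np.float64(0.4))
```

Emit:
carry_out(
  deltas=[
    {"dp":[-3,0,15],"roll":0.4,"gripper":-0.7},
    {"dp":[-3,0,23],"roll":0.4,"gripper":-0.7},
    {"dp":[-3,0,26],"roll":0.4,"gripper":-0.7},
    {"dp":[-3,0,27],"roll":0.4,"gripper":-0.7},
    {"dp":[-3,0,27],"roll":0.4,"gripper":-0.7},
    {"dp":[-3,0,27],"roll":0.4,"gripper":-0.1},
    {"dp":[-3,0,27],"roll":0.4,"gripper":0},
    {"dp":[-3,0,27],"roll":0.4,"gripper":0},
    {"dp":[-3,0,0],"roll":0.4,"gripper":0},
    {"dp":[-3,0,-40],"roll":0.4,"gripper":0.1},
    {"dp":[-3,0,-80],"roll":0.4,"gripper":0.1},
    {"dp":[-3,0,-80],"roll":0.4,"gripper":0.1},
  ],
)

```text
clock: 10.3
eef_pos: [486.7, -158.8, 134.8]
eef_rot: [3.132, 0.004, 1.56]
wrist_force: [0.4, -0.6, 0.3]
finger_gap: 51.5
finger_force: 0.0
```

Run:
```python
from h import *
s=read_state(); print(s['eef_pos'],np.degrees(s['eef_rot']),s['finger_gap'])
im=viewer.camera('wrist'); save('w6',im);c=cam('wrist',s)
for b in blobs(im,c,28,800): print(*b)
print(go(457.8,47.5,120,188))
```

```text
[ 486.73113425 -158.76657959  134.79796889] [179.43048356   0.22459294  89.36205895] 51.487984446645555
pale 3301 [278. 198.] [ 484.2 -155.2  148.    23.    89.5]
pale 3136 [360. 192.] [ 563.4 -155.7  147.6   23.8   89.4]
(array([206., -30.,  11.]), np.float64(-98.6))
```

View pics/w6.png

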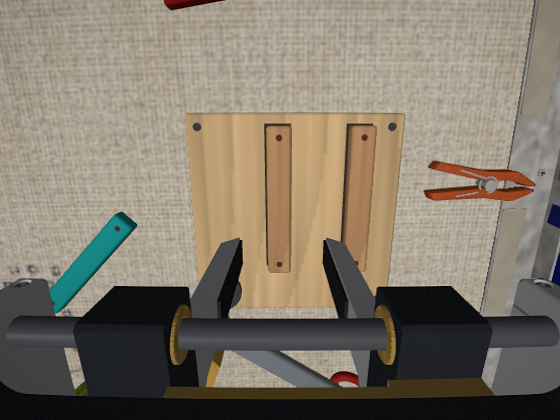

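Both pales sit on the marks, at (278,198) and (360,192), centred at about (523.6,-155.3). Next is red at (457.8,47.5).

Emit:
carry_out(
  deltas=[
    {"dp":[17,-3,0],"roll":-7,"gripper":0.1},
    {"dp":[34,-5,0],"roll":-14,"gripper":0.1},
    {"dp":[51,-8,0],"roll":-21,"gripper":0.1},
    {"dp":[68,-10,0],"roll":-28,"gripper":0.1},
    {"dp":[85,-13,0],"roll":-35,"gripper":0.1},
    {"dp":[102,-15,0],"roll":-42,"gripper":0.1},
    {"dp":[119,-18,0],"roll":-49,"gripper":0.1},
    {"dp":[136,-21,0],"roll":-56,"gripper":0.1},
    {"dp":[153,-24,10],"roll":-63,"gripper":0.1},
    {"dp":[171,-26,20],"roll":-70,"gripper":0.1},
    {"dp":[188,-28,40],"roll":-77,"gripper":0.1},
    {"dp":[206,-31,50],"roll":-84,"gripper":0.1},
  ],
)

```text
clock: 11.35
eef_pos: [454.1, 49.4, 75.1]
eef_rot: [-3.141, -0.002, 3.032]
wrist_force: [-0.2, 0.2, -0.2]
finger_gap: 51.9
finger_force: 0.0
```

Emit:
carry_out(
  deltas=[
    {"dp":[0,0,0],"roll":-7,"gripper":0.1},
    {"dp":[0,0,0],"roll":-14,"gripper":0.1},
    {"dp":[0,0,0],"roll":-15,"gripper":0.1},
    {"dp":[0,0,0],"roll":-15,"gripper":0.1},
  ],
)

```text
clock: 11.68
eef_pos: [454.9, 48.6, 76.8]
eef_rot: [3.141, -0.001, -2.998]
wrist_force: [0.6, 0.2, 0.1]
finger_gap: 51.6
finger_force: 0.0
```

Run:
```python
from h import *
s=read_state(); print(s['eef_pos'],np.degrees(s['eef_rot']),s['finger_gap'])
im=viewer.camera('wrist');c=cam('wrist',s)
for b in blobs(im,c,16,800): print(*b)
for n,a,_,r in blobs(im,c,16,800):
    if n=='red': print(go(r[0],r[1],6,r[4]+180))
```

```text
[454.93247627  48.62356247  76.83290666] [ 1.79992860e+02 -5.47966732e-02 -1.71768065e+02] 51.58299260825551
red 4578 [279. 215.] [457.5  46.2 148.1  23.2   8.4]
blue 4393 [370. 202.] [442.2 119.2 145.3  25.6   7.1]
pale 3273 [ 61. 229.] [ 487.9 -140.6  109.1   27.2   89.9]
(array([-2., -3., 71.]), np.float64(-0.3))
```

Emit:
carry_out(
  deltas=[
    {"dp":[-2,-3,35],"roll":0,"gripper":0.1},
    {"dp":[-2,-3,62],"roll":0,"gripper":0.1},
    {"dp":[-2,-3,71],"roll":0,"gripper":0.1},
    {"dp":[-2,-3,72],"roll":0,"gripper":0.1},
    {"dp":[-2,-3,72],"roll":0,"gripper":-0.7},
    {"dp":[-2,-3,72],"roll":0,"gripper":-0.7},
    {"dp":[-2,-3,72],"roll":0,"gripper":-0.7},
    {"dp":[-2,-3,72],"roll":0,"gripper":-0.7},
    {"dp":[-2,-3,72],"roll":0,"gripper":-0.7},
    {"dp":[-2,-3,72],"roll":0,"gripper":-0.7},
  ],
)

```text
clock: 12.57
eef_pos: [458.2, 46.0, 6.3]
eef_rot: [-3.141, 0.001, -2.996]
wrist_force: [-1.8, 0.6, 7.7]
finger_gap: 23.6
finger_force: 30.0
```

Run:
```python
from h import *
s=read_state(); print(s['eef_pos'],np.degrees(s['eef_rot']),s['finger_gap'],s['joints'][[0,5]])
print(held(s)); print(go(523.6,-195.2,110,179.5))
```

```text
[458.16893175  46.01294243   6.28441823] [-1.79991886e+02  8.00630955e-02 -1.71648197e+02] 23.55662819870473 [ 0.02050489 -1.69608999]
[('red', array([ 16.2,  -0.1, -11. ]), array([442.1,  43.6, 117.5,  23.7,   8.2])), ('blue', array([ 23.2,  73.9, -11. ]), array([424.5, 115.8, 109.5,  26.9,   7.5]))]
(array([ -30., -248., -104.]), np.float64(8.9))
```

Emit:
carry_out(
  deltas=[
    {"dp":[0,0,-38],"roll":0,"gripper":-0.7},
    {"dp":[0,-10,-76],"roll":3,"gripper":-0.7},
    {"dp":[-4,-40,-95],"roll":6,"gripper":-0.7},
    {"dp":[-9,-80,-95],"roll":9,"gripper":-0.7},
    {"dp":[-14,-120,-95],"roll":9,"gripper":-0.7},
    {"dp":[-19,-160,-95],"roll":9,"gripper":-0.7},
    {"dp":[-24,-200,-95],"roll":9,"gripper":-0.7},
    {"dp":[-29,-232,-95],"roll":9,"gripper":-0.7},
    {"dp":[-30,-248,-90],"roll":9,"gripper":-0.7},
    {"dp":[-30,-248,-65],"roll":9,"gripper":-0.7},
    {"dp":[-30,-248,-55],"roll":9,"gripper":-0.7},
    {"dp":[-30,-248,-55],"roll":9,"gripper":-0.7},
  ],
)

```text
clock: 13.62
eef_pos: [521.8, -193.9, 57.9]
eef_rot: [3.14, -0.005, 3.13]
wrist_force: [0.3, -0.3, -0.9]
finger_gap: 23.6
finger_force: 30.0
```

Run:
```python
from h import *
s=read_state(); print(s['eef_pos'],np.degrees(s['eef_rot']),s['finger_gap'],s['finger_force'])
print(held(s)); print(go(524,-195.2,34.3,179.5))
```

```text
[ 521.84154183 -193.89825061   57.86143588] [179.88060695  -0.26100102 179.3625016 ] 23.582586720681707 29.99975860118866
[('red', array([ 16.1,   0.1, -10.9]), array([ 505.8, -193.6,  116.8,   23.7,   -1. ]))]
(array([-1., -1., 25.]), np.float64(-0.1))
```

Emit:
carry_out(
  deltas=[
    {"dp":[-1.5,-1,14],"roll":0,"gripper":-0.7},
    {"dp":[-1.5,-1,22],"roll":0,"gripper":-0.7},
    {"dp":[-1.5,-1,25],"roll":0,"gripper":-0.7},
    {"dp":[-1.5,-1,26],"roll":0,"gripper":-0.7},
    {"dp":[-1.5,-1,26],"roll":0,"gripper":-0.7},
    {"dp":[-1.5,-1,26],"roll":0,"gripper":-0.7},
  ],
)

```text
clock: 14.17
eef_pos: [525.1, -196.0, 35.1]
eef_rot: [-3.141, 0.001, 3.131]
wrist_force: [0.5, -0.7, -0.0]
finger_gap: 23.7
finger_force: 30.0
```

Emit:
carry_out(
  deltas=[
    {"dp":[0,0,0.5],"roll":0,"gripper":-0.1},
    {"dp":[0,0,0.5],"roll":0,"gripper":0},
    {"dp":[0,0,0.5],"roll":0,"gripper":0},
    {"dp":[0,0,-20],"roll":0,"gripper":0.1},
    {"dp":[0,0,-60],"roll":0,"gripper":0.1},
    {"dp":[0,0,-90],"roll":0,"gripper":0.1},
    {"dp":[0,0,-90],"roll":0,"gripper":0.1},
  ],
)

```text
clock: 14.75
eef_pos: [527.2, -197.1, 130.7]
eef_rot: [-3.138, 0.008, 3.13]
wrist_force: [0.4, 0.2, 0.0]
finger_gap: 51.4
finger_force: 0.0
```

Run:
```python
from h import *
s=read_state(); print(s['eef_pos'],np.degrees(s['eef_rot']),s['finger_gap'])
im=viewer.camera('wrist'); save('w7',im);c=cam('wrist',s)
for b in blobs(im,c,44,800): print(*b)
for b in blobs(im,c,28,800): print(*b)
print(go(621.8,208.3,120,182.2))
```

```text
[ 527.20828014 -197.06144857  130.74068312] [-179.79049513    0.47890697  179.36110609] 51.43553066892546
red 3866 [284. 202.] [ 524.2 -196.2  146.7   23.5   -0.6]
red 948 [108. 284.] [ 602.8 -376.7   91.3   27.   -72. ]
pale 2596 [350. 162.] [ 481.8 -135.7   95.2   21.4   88.9]
pale 2076 [349. 240.] [ 555.  -136.3   95.3   24.4   89.3]
red 3866 [284. 202.] [ 528.8 -196.3  155.5   24.9   -0.6]
red 948 [108. 284.] [ 612.1 -387.6   96.8   28.7  -72. ]
pale 2596 [350. 162.] [ 483.8 -132.1  100.9   22.7   88.9]
pale 2076 [349. 240.] [ 561.4 -132.7  101.1   25.9   89.3]
(array([-91., 406.,   7.]), np.float64(-2.8))
```

Emit:
carry_out(
  deltas=[
    {"dp":[-9,40,0],"roll":-1,"gripper":0.1},
    {"dp":[-18,80,0],"roll":-2,"gripper":0.1},
    {"dp":[-27,120,0],"roll":-3,"gripper":0.1},
    {"dp":[-36,160,0],"roll":-3,"gripper":0.1},
    {"dp":[-45,200,0],"roll":-3,"gripper":0.1},
    {"dp":[-54,240,0],"roll":-3,"gripper":0.1},
    {"dp":[-63,280,0],"roll":-3,"gripper":0.1},
    {"dp":[-72,320,0],"roll":-3,"gripper":0.1},
    {"dp":[-81,360,20],"roll":-3,"gripper":0.1},
    {"dp":[-90,395,40],"roll":-3,"gripper":0.1},
    {"dp":[-91,406,50],"roll":-3,"gripper":0.1},
    {"dp":[-91,406,55],"roll":-3,"gripper":0.1},
  ],
)

```text
clock: 15.8
eef_pos: [618.8, 211.7, 65.4]
eef_rot: [-3.141, -0.005, -3.097]
wrist_force: [0.1, -0.9, -0.0]
finger_gap: 52.1
finger_force: 0.0
```

Emit:
carry_out(
  deltas=[
    {"dp":[0,0,0],"roll":0,"gripper":0.1},
    {"dp":[0,0,0],"roll":0,"gripper":0.1},
  ],
)

```text
clock: 15.97
eef_pos: [620.3, 207.8, 69.1]
eef_rot: [-3.141, -0.001, -3.101]
wrist_force: [0.5, -0.3, 0.5]
finger_gap: 51.6
finger_force: 0.0
```

Run:
```python
from h import *
s=read_state(); print(s['eef_pos'],np.degrees(s['eef_rot']),s['finger_gap'])
im=viewer.camera('wrist');c=cam('wrist',s)
for n,a,_,r in blobs(im,c,16,800):
    print(n,a,r,go(r[0],r[1],6,r[4]+180))
```

```text
[620.25719609 207.83471744  69.13736025] [-1.79978658e+02 -4.95978813e-02 -1.77681712e+02] 51.60983908412173
red 4841 [622.8 209.7 147.7  23.1   2.4] (array([-2.,  2., 64.]), np.float64(-0.1))
blue 5092 [615.  129.7 147.1  26.2   7.2] (array([  9., -78.,  64.]), np.float64(-4.9))
```

Emit:
carry_out(
  deltas=[
    {"dp":[-2,2,35],"roll":0,"gripper":0.1},
    {"dp":[-2,2,56],"roll":0,"gripper":0.1},
    {"dp":[-2,2,63],"roll":0,"gripper":0.1},
    {"dp":[-2,2,64],"roll":0,"gripper":0.1},
    {"dp":[-2,2,64],"roll":0,"gripper":-0.7},
    {"dp":[-2,2,64],"roll":0,"gripper":-0.7},
    {"dp":[-2,2,64],"roll":0,"gripper":-0.7},
    {"dp":[-2,2,64],"roll":0,"gripper":-0.7},
    {"dp":[-2,2,64],"roll":0,"gripper":-0.7},
    {"dp":[-2,2,64],"roll":0,"gripper":-0.7},
  ],
)

```text
clock: 16.85
eef_pos: [622.8, 211.1, 6.4]
eef_rot: [3.141, 0.001, -3.1]
wrist_force: [-2.3, -0.9, 6.3]
finger_gap: 23.4
finger_force: 30.0
```

Run:
```python
from h import *
s=read_state(); print(s['eef_pos'],np.degrees(s['eef_rot']),s['finger_gap'],s['joints'][[0,5]])
print(held(s)); print(go(524,-115.5,110,179.5))
```

```text
[622.76499874 211.07503914   6.39281708] [ 1.79988533e+02  7.04452174e-02 -1.77638492e+02] 23.40477236552299 [ 0.27112725 -1.34083679]
[('red', array([ 15.7,   0.1, -11. ]), array([607.1, 210.5, 116.5,  23.6,   2. ])), ('blue', array([ 24.9, -80.8, -11. ]), array([601.2, 129.3, 119.2,  27.6,   7.1]))]
(array([ 112., -322., -104.]), np.float64(2.9))
```

Emit:
carry_out(
  deltas=[
    {"dp":[0,0,-38],"roll":0,"gripper":-0.7},
    {"dp":[2,-6,-76],"roll":1,"gripper":-0.7},
    {"dp":[12,-36,-95],"roll":2,"gripper":-0.7},
    {"dp":[25,-73,-95],"roll":3,"gripper":-0.7},
    {"dp":[38,-110,-95],"roll":3,"gripper":-0.7},
    {"dp":[51,-147,-95],"roll":3,"gripper":-0.7},
    {"dp":[64,-184,-95],"roll":3,"gripper":-0.7},
    {"dp":[77,-221,-95],"roll":3,"gripper":-0.7},
    {"dp":[90,-258,-95],"roll":3,"gripper":-0.7},
    {"dp":[102,-292,-90],"roll":3,"gripper":-0.7},
    {"dp":[112,-322,-75],"roll":3,"gripper":-0.7},
    {"dp":[112,-322,-60],"roll":3,"gripper":-0.7},
  ],
)

```text
clock: 17.9
eef_pos: [522.7, -119.8, 65.8]
eef_rot: [-3.14, 0.001, 3.127]
wrist_force: [0.9, 0.9, -0.0]
finger_gap: 23.6
finger_force: 30.0
```

Emit:
carry_out(
  deltas=[
    {"dp":[0,0,0],"roll":0,"gripper":-0.7},
    {"dp":[0,0,0],"roll":0,"gripper":-0.7},
  ],
)

```text
clock: 18.07
eef_pos: [523.5, -115.2, 65.4]
eef_rot: [3.141, -0.001, 3.13]
wrist_force: [0.2, 0.7, -0.5]
finger_gap: 23.7
finger_force: 30.0
```

Run:
```python
from h import *
s=read_state(); print(s['eef_pos'],np.degrees(s['eef_rot']),s['finger_gap'],s['finger_force'])
print(held(s)); print(go(524,-115.5,34.4,179.5))
```

```text
[ 523.49607189 -115.16997378   65.35559219] [ 1.79978015e+02 -6.16196795e-02  1.79339711e+02] 23.656691800389847 30.00000089406967
[('red', array([ 15.7,   0.1, -11. ]), array([ 507.8, -114.9,  116.4,   23.6,   -1. ])), ('red', array([ 26.5, -65.9, -11. ]), array([ 496.2, -180.8,   93.2,   22.9,   -0.8]))]
(array([ 0., -1., 32.]), np.float64(-0.1))
```

Emit:
carry_out(
  deltas=[
    {"dp":[0,-0.5,18],"roll":0,"gripper":-0.7},
    {"dp":[0,-0.5,27],"roll":0,"gripper":-0.7},
    {"dp":[0,-0.5,30],"roll":0,"gripper":-0.7},
    {"dp":[0,-0.5,31],"roll":0,"gripper":-0.7},
    {"dp":[0,-0.5,31],"roll":0,"gripper":-0.7},
    {"dp":[0,-0.5,31],"roll":0,"gripper":-0.1},
    {"dp":[0,-0.5,31],"roll":0,"gripper":0},
    {"dp":[0,-0.5,31],"roll":0,"gripper":0},
    {"dp":[0,-0.5,10],"roll":0,"gripper":0.1},
    {"dp":[0,-0.5,-30],"roll":0,"gripper":0.1},
    {"dp":[0,-0.5,-65],"roll":0,"gripper":0.1},
    {"dp":[0,-0.5,-65],"roll":0,"gripper":0.1},
  ],
)

```text
clock: 19.12
eef_pos: [526.3, -116.6, 137.4]
eef_rot: [-3.139, 0.01, 3.13]
wrist_force: [0.5, -0.3, 0.7]
finger_gap: 51.6
finger_force: 0.0
```

Run:
```python
from h import *
s=read_state(); print(s['eef_pos'],np.degrees(s['eef_rot']),s['finger_gap'])
im=viewer.camera('wrist'); save('w8',im);c=cam('wrist',s)
for b in blobs(im,c,44,800): print(*b)
t=viewer.camera('top'); c=cam('top')
for b in blobs(t,c): print('top',*b)
print(go(443,120,120,187.2))
```

```text
[ 526.32994455 -116.61802894  137.37020187] [-179.84207086    0.55234447  179.36097823] 51.597317631185796
red 3716 [284. 201.] [ 524.3 -115.8  148.1   23.9   -0.7]
red 3769 [199. 197.] [ 524.2 -194.4  147.1   26.3   -0.6]
blue 4229 [543. 146.] [470.8 122.4 133.9  29.8   7.2]
blue 2718 [496. 264.] [589.   98.8 119.8  27.9   6.9]
top blue 158 [245.  23.] [1134.9  234.2  180.5   24.6   12.6]
top blue 178 [274. 163.] [613.  123.6 140.4  15.2   7.2]
top blue 203 [266. 205.] [471.  149.4 140.   15.9   7. ]
top pale 217 [154. 415.] [-182.7  473.2  132.2   25.7  -88.7]
(array([ 84., 235.,  11.]), np.float64(-7.8))
```

View pics/w8.png

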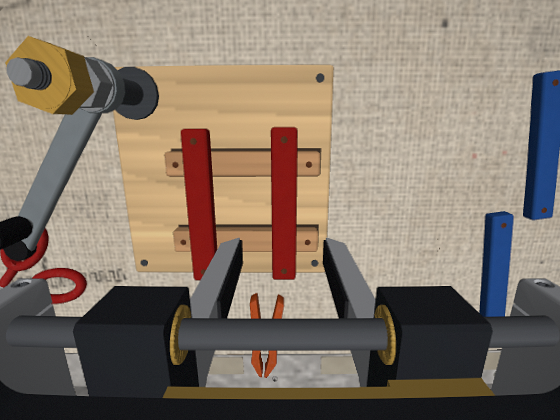

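Reds sit at (199,197) and (284,201), well crossed. The nearer blue was knocked aside to about (472,152), and the top view now has it at (266,205).

Emit:
carry_out(
  deltas=[
    {"dp":[8,38,0],"roll":-4,"gripper":0.1},
    {"dp":[16,76,0],"roll":-7.6,"gripper":0.1},
    {"dp":[24,114,0],"roll":-7.6,"gripper":0.1},
    {"dp":[32,152,0],"roll":-7.6,"gripper":0.1},
    {"dp":[40,190,10],"roll":-7.6,"gripper":0.1},
    {"dp":[48,228,20],"roll":-7.6,"gripper":0.1},
    {"dp":[56,262,40],"roll":-7.6,"gripper":0.1},
    {"dp":[57,268,60],"roll":-7.6,"gripper":0.1},
    {"dp":[57,268,60],"roll":-7.6,"gripper":0.1},
    {"dp":[57,268,60],"roll":-7.6,"gripper":0.1},
  ],
)

```text
clock: 20.05
eef_pos: [468.8, 152.5, 69.3]
eef_rot: [-3.141, -0.003, -3.019]
wrist_force: [-0.5, -0.4, -0.0]
finger_gap: 51.5
finger_force: 0.0
```

Run:
```python
from h import *
s=read_state(); print(s['eef_pos'],np.degrees(s['eef_rot']),s['finger_gap'])
im=viewer.camera('wrist');c=cam('wrist',s)
for n,a,_,r in blobs(im,c,16,800):
    print(n,a,r,go(r[0],r[1],6,r[4]+180))
```

```text
[468.82236491 152.51375654  69.30652402] [-179.96917323   -0.1883909  -172.98617287] 51.45239725887517
blue 4799 [472.1 152.8 148.   23.1   7.3] (array([-3.,  0., 64.]), np.float64(-0.4))
```

Emit:
carry_out(
  deltas=[
    {"dp":[-3,0,35],"roll":-0.3,"gripper":0.1},
    {"dp":[-3,0,56],"roll":-0.3,"gripper":0.1},
    {"dp":[-3,0,62],"roll":-0.3,"gripper":0.1},
    {"dp":[-3,0,64],"roll":-0.3,"gripper":0.1},
    {"dp":[-3,0,64],"roll":-0.3,"gripper":-0.7},
    {"dp":[-3,0,64],"roll":-0.3,"gripper":-0.7},
    {"dp":[-3,0,64],"roll":-0.3,"gripper":-0.7},
    {"dp":[-3,0,64],"roll":-0.3,"gripper":-0.7},
    {"dp":[-3,0,64],"roll":-0.3,"gripper":-0.7},
    {"dp":[-3,0,64],"roll":-0.3,"gripper":-0.7},
  ],
)

```text
clock: 20.93
eef_pos: [473.1, 153.2, 7.2]
eef_rot: [3.142, 0.001, -3.015]
wrist_force: [-1.6, -1.4, 6.8]
finger_gap: 23.6
finger_force: 30.0
```

Run:
```python
from h import *
s=read_state(); print(s['eef_pos'],np.degrees(s['eef_rot']),s['finger_gap'],s['joints'][[0,5]])
print(held(s)); print(go(545.8,-155.4,110,89.4))
```

```text
[473.0797485  153.22470046   7.22769498] [ 1.79995562e+02  6.59034392e-02 -1.72736681e+02] 23.605173518721823 [ 0.23958641 -1.45793292]
[('blue', array([ 16.2,  -0.2, -11. ]), array([457. , 151. , 117.4,  24. ,   7.3]))]
(array([ -33., -315., -103.]), np.float64(97.9))
```

Emit:
carry_out(
  deltas=[
    {"dp":[0,0,-38],"roll":0,"gripper":-0.7},
    {"dp":[-2,-10,-76],"roll":7,"gripper":-0.7},
    {"dp":[-5,-40,-105],"roll":14,"gripper":-0.7},
    {"dp":[-8,-75,-110],"roll":21,"gripper":-0.7},
    {"dp":[-11,-110,-110],"roll":28,"gripper":-0.7},
    {"dp":[-15,-145,-110],"roll":35,"gripper":-0.7},
    {"dp":[-18,-180,-110],"roll":42,"gripper":-0.7},
    {"dp":[-22,-215,-110],"roll":49,"gripper":-0.7},
    {"dp":[-26,-250,-110],"roll":56,"gripper":-0.7},
    {"dp":[-30,-285,-110],"roll":63,"gripper":-0.7},
    {"dp":[-33,-315,-110],"roll":70,"gripper":-0.7},
    {"dp":[-33,-316,-110],"roll":77,"gripper":-0.7},
  ],
)

```text
clock: 21.98
eef_pos: [545.8, -160.6, 116.4]
eef_rot: [3.141, 0.001, 1.915]
wrist_force: [-0.5, -0.8, -1.4]
finger_gap: 23.9
finger_force: 30.0
```

Emit:
carry_out(
  deltas=[
    {"dp":[0,0,0],"roll":7,"gripper":-0.7},
    {"dp":[0,0,10],"roll":14,"gripper":-0.7},
    {"dp":[0,0,25],"roll":21,"gripper":-0.7},
    {"dp":[0,0,35],"roll":21,"gripper":-0.7},
    {"dp":[0,0,35],"roll":21,"gripper":-0.7},
    {"dp":[0,0,35],"roll":21,"gripper":-0.7},
  ],
)

```text
clock: 22.48
eef_pos: [545.2, -156.1, 81.3]
eef_rot: [-3.141, -0.0, 1.562]
wrist_force: [0.3, -0.1, -0.2]
finger_gap: 23.8
finger_force: 30.0
```

Run:
```python
from h import *
s=read_state(); print(s['eef_pos'],np.degrees(s['eef_rot']),s['finger_gap'],s['finger_force'])
print(held(s)); print(go(545.8,-156,51.2,89.4))
```

```text
[ 545.17888813 -156.05695051   81.32780109] [-1.79949470e+02 -1.52510656e-02  8.95069082e+01] 23.813809062088694 29.999878406524658
[('blue', array([ 16.4,  -0. , -11. ]), array([ 545.3, -139.7,  117.5,   24. ,   89.5]))]
(array([ 0.,  0., 31.]), np.float64(0.1))
```

Emit:
carry_out(
  deltas=[
    {"dp":[0,0.5,18],"roll":0,"gripper":-0.7},
    {"dp":[0,0.5,26],"roll":0,"gripper":-0.7},
    {"dp":[0,0.5,29],"roll":0,"gripper":-0.7},
    {"dp":[0,0.5,30],"roll":0,"gripper":-0.7},
    {"dp":[0,0.5,30],"roll":0,"gripper":-0.7},
    {"dp":[0,0.5,30],"roll":0,"gripper":-0.1},
    {"dp":[0,0.5,30],"roll":0,"gripper":0},
    {"dp":[0,0.5,30],"roll":0,"gripper":0},
    {"dp":[0,0.5,10],"roll":0,"gripper":0.1},
    {"dp":[0,0.5,-30],"roll":0,"gripper":0.1},
    {"dp":[0,0.5,-65],"roll":0,"gripper":0.1},
    {"dp":[0,0.5,-65],"roll":0,"gripper":0.1},
  ],
)

```text
clock: 23.53
eef_pos: [548.4, -157.0, 153.7]
eef_rot: [3.132, 0.003, 1.558]
wrist_force: [0.6, -0.1, 0.7]
finger_gap: 51.6
finger_force: 0.0
```

Run:
```python
from h import *
s=read_state(); print(s['eef_pos'],np.degrees(s['eef_rot']),s['finger_gap'])
im=viewer.camera('wrist'); save('w9',im);c=cam('wrist',s)
for b in blobs(im,c,60,800): print(*b)
t=viewer.camera('top'); c=cam('top')
for b in blobs(t,c): print('top',*b)
t=viewer.camera('scene'); c=cam('scene')
for b in blobs(t,c,16,60): print('scene',*b)
print(go(614.5,128.5,120,187.2))
```

```text
[ 548.37393731 -157.03589587  153.74743934] [179.43533826   0.19141433  89.26344628] 51.60572182175832
blue 3625 [279. 202.] [ 546.1 -155.3  148.4   23.2   89.3]
blue 1940 [522. 266.] [ 800.6 -224.5   90.2   37.1  -12.2]
top blue 169 [245.  23.] [1133.4  233.7  183.6   25.    12.6]
top blue 181 [274. 164.] [611.6 123.7 138.5  15.4   7.3]
top pale 212 [155. 415.] [-184.1  475.2  110.8   25.7   89.5]
scene blue 148 [257. 202.] [602.9 134.2 154.7  25.5   7.3]
scene pale 120 [102. 265.] [506.1 745.2  95.6  23.6 -71.8]
(array([285.,  65.,  26.]), np.float64(-97.9))
```

Emit:
carry_out(
  deltas=[
    {"dp":[24,5,0],"roll":-7,"gripper":0.1},
    {"dp":[48,10,0],"roll":-14,"gripper":0.1},
    {"dp":[72,16,0],"roll":-21,"gripper":0.1},
    {"dp":[96,21,0],"roll":-28,"gripper":0.1},
    {"dp":[120,26,0],"roll":-35,"gripper":0.1},
    {"dp":[144,31,0],"roll":-42,"gripper":0.1},
    {"dp":[168,36,0],"roll":-49,"gripper":0.1},
    {"dp":[192,42,10],"roll":-56,"gripper":0.1},
    {"dp":[216,47,25],"roll":-63,"gripper":0.1},
    {"dp":[240,52,40],"roll":-70,"gripper":0.1},
    {"dp":[264,57,55],"roll":-77,"gripper":0.1},
    {"dp":[286,62,75],"roll":-84,"gripper":0.1},
  ],
)

```text
clock: 24.68
eef_pos: [611.2, 130.4, 69.7]
eef_rot: [-3.141, -0.001, 3.03]
wrist_force: [-0.1, 0.1, 0.5]
finger_gap: 51.8
finger_force: 0.0
```

Emit:
carry_out(
  deltas=[
    {"dp":[0,0,0],"roll":-7,"gripper":0.1},
    {"dp":[0,0,0],"roll":-14,"gripper":0.1},
    {"dp":[0,0,0],"roll":-14,"gripper":0.1},
    {"dp":[0,0,0],"roll":-14,"gripper":0.1},
  ],
)

```text
clock: 25.02
eef_pos: [611.0, 128.9, 70.2]
eef_rot: [-3.142, -0.002, -3.019]
wrist_force: [-0.4, -1.1, 0.7]
finger_gap: 51.5
finger_force: 0.0
```

Run:
```python
from h import *
s=read_state(); print(s['eef_pos'],np.degrees(s['eef_rot']),s['finger_gap'])
im=viewer.camera('wrist');c=cam('wrist',s)
for n,a,_,r in blobs(im,c,16,800):
    print(n,a,r,go(r[0],r[1],6,r[4]+180))
```

```text
[610.9916333  128.8662633   70.24827885] [-1.79996095e+02 -1.07095998e-01 -1.72963656e+02] 51.47497591298574
blue 4758 [615.4 127.3 147.9  23.2   7.2] (array([-4., -2., 65.]), np.float64(-0.2))
```

Emit:
carry_out(
  deltas=[
    {"dp":[-4,-2,35],"roll":0,"gripper":0.1},
    {"dp":[-4,-2,56],"roll":0,"gripper":0.1},
    {"dp":[-4,-2,63],"roll":0,"gripper":0.1},
    {"dp":[-4,-2,65],"roll":0,"gripper":0.1},
    {"dp":[-4,-2,65],"roll":0,"gripper":-0.7},
    {"dp":[-4,-2,65],"roll":0,"gripper":-0.7},
    {"dp":[-4,-2,65],"roll":0,"gripper":-0.7},
    {"dp":[-4,-2,65],"roll":0,"gripper":-0.7},
    {"dp":[-4,-2,65],"roll":0,"gripper":-0.7},
    {"dp":[-4,-2,65],"roll":0,"gripper":-0.7},
  ],
)

```text
clock: 25.9
eef_pos: [616.2, 127.6, 7.4]
eef_rot: [3.142, 0.001, -3.015]
wrist_force: [-1.0, -0.3, 7.3]
finger_gap: 23.5
finger_force: 30.0
```

Run:
```python
from h import *
s=read_state(); print(s['eef_pos'],np.degrees(s['eef_rot']),s['finger_gap'],s['joints'][[0,5]])
print(held(s)); print(go(501.6,-155.6,110,89.4))
```

```text
[616.17729158 127.62777238   7.38546909] [ 1.79998296e+02  7.58799435e-02 -1.72746980e+02] 23.52726368056797 [ 0.14604176 -1.55134614]
[('blue', array([ 16. ,  -0.2, -11. ]), array([600.3, 125.4, 116.9,  24. ,   7.2]))]
(array([ 149., -266., -103.]), np.float64(97.9))
```

Emit:
carry_out(
  deltas=[
    {"dp":[0,0,-38],"roll":0,"gripper":-0.7},
    {"dp":[8,-14,-76],"roll":7,"gripper":-0.7},
    {"dp":[23,-40,-105],"roll":14,"gripper":-0.7},
    {"dp":[40,-70,-110],"roll":21,"gripper":-0.7},
    {"dp":[56,-98,-110],"roll":28,"gripper":-0.7},
    {"dp":[72,-126,-110],"roll":35,"gripper":-0.7},
    {"dp":[88,-154,-110],"roll":42,"gripper":-0.7},
    {"dp":[104,-182,-110],"roll":49,"gripper":-0.7},
    {"dp":[120,-210,-110],"roll":56,"gripper":-0.7},
    {"dp":[136,-238,-110],"roll":63,"gripper":-0.7},
    {"dp":[149,-266,-110],"roll":70,"gripper":-0.7},
    {"dp":[149,-266,-110],"roll":77,"gripper":-0.7},
  ],
)

```text
clock: 26.95
eef_pos: [500.1, -159.1, 116.7]
eef_rot: [-3.141, 0.001, 1.915]
wrist_force: [-0.6, 0.0, -0.0]
finger_gap: 23.2
finger_force: 30.0
```

Emit:
carry_out(
  deltas=[
    {"dp":[0,0,0],"roll":7,"gripper":-0.7},
    {"dp":[0,0,10],"roll":14,"gripper":-0.7},
    {"dp":[0,0,25],"roll":21,"gripper":-0.7},
    {"dp":[0,0,35],"roll":21,"gripper":-0.7},
    {"dp":[0,0,35],"roll":21,"gripper":-0.7},
    {"dp":[0,0,35],"roll":21,"gripper":-0.7},
  ],
)

```text
clock: 27.45
eef_pos: [501.4, -155.1, 81.3]
eef_rot: [-3.141, -0.0, 1.562]
wrist_force: [1.1, -0.1, -0.1]
finger_gap: 23.7
finger_force: 30.0
```

Run:
```python
from h import *
s=read_state(); print(s['eef_pos'],np.degrees(s['eef_rot']),s['finger_gap'],s['finger_force'])
print(held(s)); print(go(501.6,-156,51.4,89.4))
```

```text
[ 501.40279627 -155.0659185    81.31992577] [-1.79949603e+02 -1.86683495e-02  8.95024676e+01] 23.670171917003447 29.99992936849594
[('blue', array([ 16.4,  -0.1, -11. ]), array([ 501.5, -138.7,  117.5,   24. ,   89.5])), ('blue', array([ 27.8,  36.5, -11. ]), array([ 538.2, -127.6,   93.8,   21. ,   89.5]))]
(array([-1., -0., 30.]), np.float64(0.1))
```

Emit:
carry_out(
  deltas=[
    {"dp":[-0.5,0,18],"roll":0,"gripper":-0.7},
    {"dp":[-0.5,0,26],"roll":0,"gripper":-0.7},
    {"dp":[-0.5,0,29],"roll":0,"gripper":-0.7},
    {"dp":[-0.5,0,30],"roll":0,"gripper":-0.7},
    {"dp":[-0.5,0,30],"roll":0,"gripper":-0.7},
    {"dp":[-0.5,0,30],"roll":0,"gripper":-0.35},
    {"dp":[-0.5,0,30],"roll":0,"gripper":-0.35},
    {"dp":[-0.5,0,30],"roll":0,"gripper":-0.35},
    {"dp":[-0.5,0,10],"roll":0,"gripper":-0.35},
    {"dp":[-0.5,0,-30],"roll":0,"gripper":-0.35},
    {"dp":[-0.5,0,-70],"roll":0,"gripper":0.1},
    {"dp":[-0.5,0,-70],"roll":0,"gripper":0.1},
  ],
)

```text
clock: 28.5
eef_pos: [504.2, -156.7, 159.0]
eef_rot: [3.131, 0.004, 1.558]
wrist_force: [0.8, -1.1, 0.9]
finger_gap: 40.3
finger_force: 0.0
```

Run:
```python
from h import *
s=read_state(); print(s['eef_pos'],np.degrees(s['eef_rot']),s['finger_gap'])
im=viewer.camera('wrist'); save('w10',im);c=cam('wrist',s)
for b in blobs(im,c,60,800): print(*b)
t=viewer.camera('top'); save('top1',t); c=cam('top')
for b in blobs(t,c): print('top',*b)
for d in models.cut_out('top','keeper_knob')[:2]+models.cut_out('top','jam_mid')[:1]: print(d['p'],d['box'])
for d in models.cut_out('wrist','keeper_knob')[:2]+models.cut_out('wrist','jam_mid')[:1]: print(d['p'],d['box'])
for d in models.cut_out('top','blue_a_mid'): print('b',d['p'],d['box'])
v=np.r_[im[:, :], ] ; save('wt',np.vstack([cv2.resize(im,(400,300)),cv2.resize(t[120:330,150:430],(400,300))]))
```

```text
[ 504.22928129 -156.65057107  159.00783218] [179.41443283   0.21773068  89.26610843] 40.29010474203374
blue 3505 [278. 201.] [ 501.8 -154.8  147.9   23.2   89.3]
blue 2984 [324. 188.] [ 545.1 -155.4  148.2   24.2   89.2]
top blue 159 [245.  23.] [1137.3  234.8  183.8   24.7   12.9]
0.76 [402.4, 175.4, 429.7, 211.1]
0.59 [401.2, 217.1, 406.4, 222.5]
0.71 [247.5, 351.9, 333.2, 389.7]
b 0.74 [338.1, 200.1, 343.0, 203.0]
b 0.46 [338.4, 174.4, 355.3, 184.2]
```

View pics/wt.png

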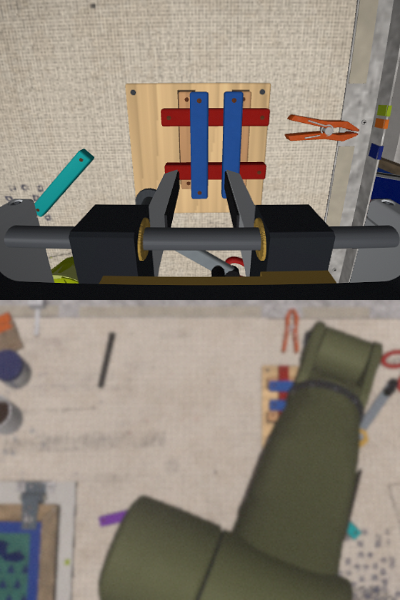

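The tower is complete, with the blues side by side at (501.8 | 545.1) and a third blue nowhere in view. I'm moving over the parked knob.

Emit:
carry_out(
  deltas=[
    {"dp":[-18,3,-20],"roll":7,"gripper":0.1},
    {"dp":[-36,5,-20],"roll":14,"gripper":0.1},
    {"dp":[-54,8,-20],"roll":21,"gripper":0.1},
    {"dp":[-72,10,-20],"roll":28,"gripper":0.1},
    {"dp":[-90,13,-20],"roll":35,"gripper":0.1},
    {"dp":[-108,16,-20],"roll":42,"gripper":0.1},
    {"dp":[-126,18,-20],"roll":49,"gripper":0.1},
    {"dp":[-144,21,-20],"roll":56,"gripper":0.1},
    {"dp":[-162,24,-20],"roll":63,"gripper":0.1},
    {"dp":[-180,26,-20],"roll":70,"gripper":0.1},
    {"dp":[-180,26,-20],"roll":77,"gripper":0.1},
    {"dp":[-180,26,-20],"roll":84,"gripper":0.1},
  ],
)

```text
clock: 29.85
eef_pos: [524.8, -336.8, 169.9]
eef_rot: [-3.14, 0.002, 0.085]
wrist_force: [-0.2, 0.2, -0.5]
finger_gap: 51.6
finger_force: 0.0
```

Emit:
carry_out(
  deltas=[
    {"dp":[0,0,0],"roll":7,"gripper":0.1},
    {"dp":[0,0,0],"roll":14,"gripper":0.1},
    {"dp":[0,0,0],"roll":21,"gripper":0.1},
    {"dp":[0,0,0],"roll":28,"gripper":0.1},
    {"dp":[0,0,0],"roll":35,"gripper":0.1},
    {"dp":[0,0,0],"roll":41,"gripper":0.1},
    {"dp":[0,0,0],"roll":41,"gripper":0.1},
    {"dp":[0,0,0],"roll":41,"gripper":0.1},
  ],
)

```text
clock: 30.52
eef_pos: [525.0, -335.9, 170.6]
eef_rot: [-3.142, 0.001, -0.62]
wrist_force: [-0.7, 0.1, -0.0]
finger_gap: 51.6
finger_force: 0.0
```

Run:
```python
from h import *
s=read_state(); print(s['eef_pos'],np.degrees(s['eef_rot']),s['joints'])
im=viewer.camera('wrist'); save('k1',im);c=cam('wrist',s)
print(px2w(cam('top'),[[423,180]],98))
for l in ['keeper_knob','keeper','jam_mid']:
    for d in models.cut_out('wrist',l)[:2]:
        ys,xs=np.nonzero(d['region']); print(l,d['p'],d['box'],xs.mean(),ys.mean())
print(w2px(c,[[528,-337,114],[528,-337,82],[417.6,-259.4,125]]))
```

```text
[ 525.04224049 -335.8862137   170.62973926] [-1.79998618e+02  7.34646863e-02 -3.55496550e+01] [-6.27883818e-01  4.91897696e-01  1.33717538e+00  1.50915845e-05
  1.31380192e+00  1.56336721e+00]
[[ 535.40765457 -343.63943503   98.        ]]
keeper_knob 0.59 [268.6, 168.5, 293.8, 319.7] 282.4443783462225 241.2495538370018
keeper 0.73 [269.5, 164.7, 298.6, 319.6] 282.58644859813086 240.33060747663552
keeper 0.54 [88.8, 214.8, 197.3, 297.4] 149.48186119873816 249.73738170347002
jam_mid 0.95 [257.9, 350.5, 303.0, 382.9] 282.06822262118493 364.4290843806104
[[281.43532832 220.11086304]
 [281.50080461 209.68330696]
 [282.75418641 364.07891548]]
```

View pics/k1.png

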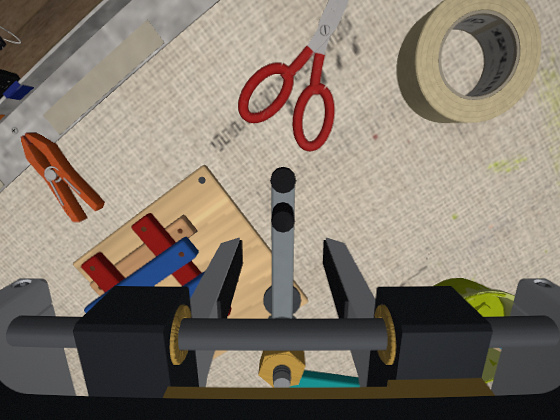

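Run:
```python
from h import *
im=cv2.imread('pics/k1.png')[...,::-1]
save('k1c',cv2.resize(np.clip(im[150:300,230:340].astype(float)*2.2,0,255).astype(np.uint8),None,fx=4,fy=4,interpolation=cv2.INTER_CUBIC))
```

```text
(no output)
```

View pics/k1c.png

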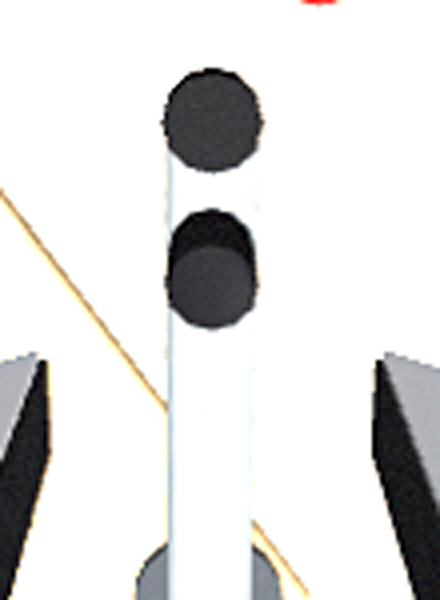

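The upright knob's top is at (283,222); the disc at (283,180) is only the tip of the arm.

Run:
```python
from h import *
s=read_state();c=cam('wrist',s); P=px2w(c,[[283,221.7]],114)[0]; print(P, np.hypot(*(P[:2]-[417.6,-259.4])), np.degrees(np.arctan2(*(P[:2]-[417.6,-259.4])[::-1])))
print(px2w(c,[[282.1,366]],130))
print(go(P[0],P[1],88,np.degrees(s['eef_rot'][2])))
```

```text
[ 526.1756734  -337.22869909  114.        ] 133.5888590306074 -35.6335315407679
[[ 419.9215682  -260.08245835  130.        ]]
(array([ 2.,  0., 83.]), np.float64(0.0))
```

Emit:
carry_out(
  deltas=[
    {"dp":[2,0,35],"roll":0,"gripper":0.1},
    {"dp":[2,0,65],"roll":0,"gripper":0.1},
    {"dp":[2,0,79],"roll":0,"gripper":0.1},
    {"dp":[2,0,82],"roll":0,"gripper":0.1},
    {"dp":[2,0,82],"roll":0,"gripper":-0.8},
    {"dp":[2,0,82],"roll":0,"gripper":-0.8},
    {"dp":[2,0,82],"roll":0,"gripper":-0.8},
    {"dp":[2,0,82],"roll":0,"gripper":-0.8},
    {"dp":[2,0,82],"roll":0,"gripper":-0.8},
    {"dp":[2,0,82],"roll":0,"gripper":-0.8},
    {"dp":[2,0,82],"roll":0,"gripper":-0.8},
  ],
  newtons=20,
)

```text
clock: 31.63
eef_pos: [527.1, -337.4, 90.3]
eef_rot: [3.142, -0.001, -0.624]
wrist_force: [-0.9, 1.2, 6.7]
finger_gap: 19.2
finger_force: 20.0
```

Run:
```python
from h import *
s=read_state(); p=s['eef_pos']; print(p,np.degrees(s['eef_rot']),s['finger_gap'],s['finger_force'],s['joints'])
Rm=R.from_euler('xyz',s['eef_rot']).as_matrix(); C=np.array([417.6,-259.4])
v=p[:2]-C; r=np.hypot(*v); a0=np.arctan2(v[1],v[0]); print(r,np.degrees(a0))
for i in range(1,26):
    a=a0+np.radians(3.4*i); q=np.r_[C+r*np.array([np.cos(a),np.sin(a)]),p[2]]
    print(i,np.degrees(a).round(1),(Rm.T@(q-p)).round(0)[:2], -round(3.4*i,1))
```

```text
[ 527.11894373 -337.35361008   90.26332573] [ 1.79997579e+02 -7.17293629e-02 -3.57345558e+01] 19.211573563389017 20.000722110271454 [-6.27809564e-01  5.74658924e-01  1.40735069e+00 -4.04890412e-05
  1.15833096e+00  1.56668865e+00]
134.42903094549703 -35.44257565608813
1 -32.0 [-0. -8.] -3.4
2 -28.6 [ -1. -16.] -6.8
3 -25.2 [ -2. -24.] -10.2
4 -21.8 [ -4. -32.] -13.6
5 -18.4 [ -6. -39.] -17.0
6 -15.0 [ -9. -47.] -20.4
7 -11.6 [-12. -54.] -23.8
8 -8.2 [-15. -61.] -27.2
9 -4.8 [-19. -68.] -30.6
10 -1.4 [-23. -75.] -34.0
11 2.0 [-28. -82.] -37.4
12 5.4 [-33. -88.] -40.8
13 8.8 [-39. -94.] -44.2
14 12.2 [-44. -99.] -47.6
15 15.6 [ -50. -104.] -51.0
16 19.0 [ -57. -109.] -54.4
17 22.4 [ -63. -113.] -57.8
18 25.8 [ -70. -117.] -61.2
19 29.2 [ -77. -121.] -64.6
20 32.6 [ -85. -124.] -68.0
21 36.0 [ -92. -127.] -71.4
22 39.4 [-100. -129.] -74.8
23 42.8 [-108. -131.] -78.2
24 46.2 [-115. -132.] -81.6
25 49.6 [-123. -133.] -85.0
```

Emit:
carry_out(
  deltas=[
    {"dp":[0,-8,0],"roll":-3.4,"gripper":-0.8},
    {"dp":[-1,-16,0],"roll":-6.8,"gripper":-0.8},
    {"dp":[-2,-24,0],"roll":-10.2,"gripper":-0.8},
    {"dp":[-4,-32,0],"roll":-13.6,"gripper":-0.8},
    {"dp":[-6,-39,0],"roll":-17,"gripper":-0.8},
    {"dp":[-9,-47,0],"roll":-20.4,"gripper":-0.8},
    {"dp":[-12,-54,0],"roll":-23.8,"gripper":-0.8},
    {"dp":[-15,-61,0],"roll":-27.2,"gripper":-0.8},
    {"dp":[-19,-68,0],"roll":-30.6,"gripper":-0.8},
    {"dp":[-23,-75,0],"roll":-34,"gripper":-0.8},
    {"dp":[-28,-82,0],"roll":-37.4,"gripper":-0.8},
    {"dp":[-33,-88,0],"roll":-40.8,"gripper":-0.8},
  ],
)

```text
clock: 32.63
eef_pos: [552.4, -246.2, 90.3]
eef_rot: [3.14, -0.002, 0.091]
wrist_force: [4.5, 0.3, 3.1]
finger_gap: 19.2
finger_force: 20.0
```

Run:
```python
from h import *
s=read_state(); p=s['eef_pos']; print(p,np.degrees(s['eef_rot']),s['finger_gap'],s['finger_force'],s['wrist_force'])
Rm=R.from_euler('xyz',s['eef_rot']).as_matrix(); C=np.array([417.6,-259.4])
v=p[:2]-C; r=np.hypot(*v); a0=np.arctan2(v[1],v[0]); print(r,np.degrees(a0))
for i in range(1,15):
    a=a0+np.radians(3.4*i); q=np.r_[C+134.4*np.array([np.cos(a),np.sin(a)]),p[2]]
    print(i,np.degrees(a).round(1),(Rm.T@(q-p)).round(0)[:2], -round(3.4*i,1))
```

```text
[ 552.39389336 -246.19082116   90.27448878] [ 1.79933989e+02 -1.37682778e-01  5.23456801e+00] 19.196557681962464 20.001549124717712 [4.46327129 0.25609663 3.13455539]
135.4395662017051 5.59685165165066
1 9.0 [-1. -8.] -3.4
2 12.4 [ -2. -16.] -6.8
3 15.8 [ -3. -24.] -10.2
4 19.2 [ -5. -32.] -13.6
5 22.6 [ -7. -39.] -17.0
6 26.0 [-10. -47.] -20.4
7 29.4 [-13. -54.] -23.8
8 32.8 [-16. -61.] -27.2
9 36.2 [-20. -68.] -30.6
10 39.6 [-24. -75.] -34.0
11 43.0 [-29. -81.] -37.4
12 46.4 [-34. -88.] -40.8
13 49.8 [-40. -93.] -44.2
14 53.2 [-45. -99.] -47.6
```

Emit:
carry_out(
  deltas=[
    {"dp":[-1,-8,0],"roll":-3.4,"gripper":-0.8},
    {"dp":[-2,-16,0],"roll":-6.8,"gripper":-0.8},
    {"dp":[-3,-24,0],"roll":-10.2,"gripper":-0.8},
    {"dp":[-5,-32,0],"roll":-13.6,"gripper":-0.8},
    {"dp":[-7,-39,0],"roll":-17,"gripper":-0.8},
    {"dp":[-10,-47,0],"roll":-20.4,"gripper":-0.8},
    {"dp":[-13,-54,0],"roll":-23.8,"gripper":-0.8},
    {"dp":[-16,-61,0],"roll":-27.2,"gripper":-0.8},
    {"dp":[-20,-68,0],"roll":-30.6,"gripper":-0.8},
    {"dp":[-24,-75,0],"roll":-34,"gripper":-0.8},
    {"dp":[-29,-81,0],"roll":-37.4,"gripper":-0.8},
    {"dp":[-31,-84,0],"roll":-39,"gripper":-0.8},
  ],
)

```text
clock: 33.63
eef_pos: [514.8, -163.6, 90.3]
eef_rot: [3.139, -0.005, 0.773]
wrist_force: [11.5, 11.3, 0.8]
finger_gap: 19.4
finger_force: 20.0
```

Emit:
carry_out(
  deltas=[
    {"dp":[0,-1,0],"roll":0,"gripper":-0.8},
    {"dp":[0,-2,0],"roll":0,"gripper":-0.8},
    {"dp":[0,-2,0],"roll":0,"gripper":-0.8},
  ],
)

```text
clock: 33.88
eef_pos: [513.9, -162.8, 90.3]
eef_rot: [3.139, -0.005, 0.77]
wrist_force: [13.2, 11.9, -0.0]
finger_gap: 19.6
finger_force: 20.0
```

Run:
```python
from h import *
s=read_state(); p=s['eef_pos']; print(p,np.degrees(s['eef_rot']),s['finger_gap'],s['wrist_force'],s['joints'])
v=p[:2]-[417.6,-259.4]; print(np.hypot(*v),np.degrees(np.arctan2(v[1],v[0])))
```

```text
[ 513.89316514 -162.75009411   90.32558115] [179.83017488  -0.26786008  44.09666515] 19.550308355634005 [13.23010718 11.88855939 -0.02497249] [-0.37618488  0.39710252  1.67637259  0.0034747   1.06349221  0.42330531]
136.43158710617644 45.105936512798095
```

Emit:
carry_out(
  deltas=[
    {"dp":[2,-2,0],"roll":0,"gripper":-0.8},
    {"dp":[2,-4,0],"roll":0,"gripper":-0.8},
    {"dp":[2,-5,0],"roll":0,"gripper":-0.8},
    {"dp":[2,-5,0],"roll":0,"gripper":-0.8},
  ],
)

```text
clock: 34.22
eef_pos: [513.8, -162.3, 90.5]
eef_rot: [3.129, -0.003, 0.769]
wrist_force: [32.8, -24.6, -20.9]
finger_gap: 19.6
finger_force: 20.0
```

Run:
```python
from h import *
s=read_state(); p=s['eef_pos']; print(p,np.degrees(s['eef_rot']),s['finger_gap'],s['wrist_force'])
v=p[:2]-[418.3,-258.8]; print(np.hypot(*v),np.degrees(np.arctan2(v[1],v[0])))
```

```text
[ 513.77497138 -162.27846989   90.4657156 ] [179.25777195  -0.19555879  44.04679514] 19.586184367848936 [ 32.84613727 -24.55684726 -20.87248921]
135.76404507057916 45.31231196404052
```

At the stop: it doesn't move, and the tangential reaction is about 41 N. Back off, release, lift.

Emit:
carry_out(
  deltas=[
    {"dp":[0,5,0],"roll":0,"gripper":-0.8},
    {"dp":[0,5,0],"roll":0,"gripper":-0.8},
    {"dp":[0,5,0],"roll":0,"gripper":-0.3},
    {"dp":[0,5,0],"roll":0,"gripper":-0.1},
    {"dp":[0,5,0],"roll":0,"gripper":-0.1},
    {"dp":[0,5,-25],"roll":0,"gripper":0},
    {"dp":[0,5,-60],"roll":0,"gripper":0.2},
    {"dp":[0,5,-100],"roll":0,"gripper":0.2},
    {"dp":[0,5,-110],"roll":0,"gripper":0.2},
    {"dp":[0,5,-110],"roll":0,"gripper":0.2},
  ],
)

```text
clock: 35.05
eef_pos: [514.2, -163.1, 202.6]
eef_rot: [3.137, -0.002, 0.769]
wrist_force: [0.5, 0.2, -0.2]
finger_gap: 56.2
finger_force: 0.0
```

Run:
```python
from h import *
s=read_state(); p=s['eef_pos']; print(p,np.degrees(s['eef_rot']),s['finger_gap'],s['joints'])
im=viewer.camera('wrist'); save('k2',im);c=cam('wrist',s)
for l in ['keeper_knob','jam_mid']:
    for d in models.cut_out('wrist',l)[:2]: print(l,d['p'],d['box'])
print(w2px(c,[[513.9,-163,114],[418,-259,130]]))
for b in blobs(im,c,60,800): print(*b)
```

```text
[ 514.17403037 -163.08661033  202.637909  ] [ 1.79713298e+02 -1.22283256e-01  4.40612702e+01] 56.24865944644516 [-3.74982719e-01  2.75374170e-01  1.55916892e+00 -1.33435815e-04
  1.30161106e+00  4.26839847e-01]
keeper_knob 0.82 [265.4, 164.8, 296.2, 317.3]
jam_mid 0.5 [263.3, 351.2, 301.4, 364.8]
[[281.5366354  213.26126278]
 [284.02284577 347.4106791 ]]
blue 2746 [295. 171.] [ 546.2 -155.7  148.2   23.4   89.2]
```

View pics/k2.png

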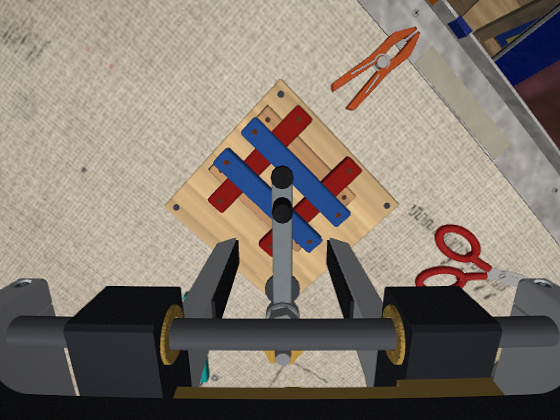

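The keeper sits centred over the tower. Now I'm moving above the nut and turning the wrist back for a long clockwise stroke.

Emit:
carry_out(
  deltas=[
    {"dp":[-13,0,-10],"roll":-7,"gripper":0.2},
    {"dp":[-26,0,-20],"roll":-14,"gripper":0.2},
    {"dp":[-39,0,-28],"roll":-21,"gripper":0.2},
    {"dp":[-52,0,-28],"roll":-28,"gripper":0.2},
    {"dp":[-65,0,-28],"roll":-35,"gripper":0.2},
    {"dp":[-78,0,-28],"roll":-42,"gripper":0.2},
    {"dp":[-91,0,-28],"roll":-49,"gripper":0.2},
    {"dp":[-104,0,-28],"roll":-56,"gripper":0.2},
    {"dp":[-117,0,-28],"roll":-63,"gripper":0.2},
    {"dp":[-130,0,-28],"roll":-70,"gripper":0.2},
    {"dp":[-136,0,-28],"roll":-77,"gripper":0.2},
    {"dp":[-136,0,-28],"roll":-84,"gripper":0.2},
  ],
)

```text
clock: 36.2
eef_pos: [414.3, -257.7, 225.7]
eef_rot: [-3.141, -0.003, 2.24]
wrist_force: [0.5, -0.1, -1.1]
finger_gap: 56.6
finger_force: 0.0
```

Emit:
carry_out(
  deltas=[
    {"dp":[0,0,0],"roll":-7,"gripper":0.2},
    {"dp":[0,0,0],"roll":-14,"gripper":0.2},
    {"dp":[0,0,0],"roll":-21,"gripper":0.2},
    {"dp":[0,0,0],"roll":-28,"gripper":0.2},
    {"dp":[0,0,0],"roll":-35,"gripper":0.2},
    {"dp":[0,0,0],"roll":-42,"gripper":0.2},
    {"dp":[0,0,0],"roll":-49,"gripper":0.2},
    {"dp":[0,0,0],"roll":-56,"gripper":0.2},
    {"dp":[0,0,0],"roll":-62,"gripper":0.2},
    {"dp":[0,0,0],"roll":-62,"gripper":0.2},
    {"dp":[0,0,0],"roll":-62,"gripper":0.2},
  ],
)

```text
clock: 37.12
eef_pos: [415.2, -257.0, 226.2]
eef_rot: [3.14, -0.002, -2.969]
wrist_force: [0.8, 0.1, -0.5]
finger_gap: 56.3
finger_force: 0.0
```

Run:
```python
from h import *
s=read_state(); p=s['eef_pos']; print(p,np.degrees(s['eef_rot']),s['finger_gap'],s['joints'])
im=viewer.camera('wrist'); save('n1',im);c=cam('wrist',s)
for d in models.cut_out('wrist','jam_mid')[:2]: print(d['p'],d['box'])
print(w2px(c,[[418.3,-259,z] for z in (146,137,127,118,100)]))
save('n1c',cv2.resize(im[130:290,200:370],None,fx=3.5,fy=3.5,interpolation=cv2.INTER_CUBIC))
```

```text
[ 415.15383821 -257.03148582  226.15772789] [ 1.79908382e+02 -9.17767653e-02 -1.70135229e+02] 56.32228445986605 [-6.29368214e-01  1.46388235e-01  1.65963786e+00 -3.95624574e-05
  1.33782957e+00 -2.37232682e+00]
0.78 [263.8, 185.7, 300.1, 233.7]
[[279.49595694 218.53297693]
 [279.57175248 215.70762772]
 [279.6506714  212.76648906]
 [279.71735806 210.28172733]
 [279.83977981 205.72146835]]
```

View pics/n1c.png

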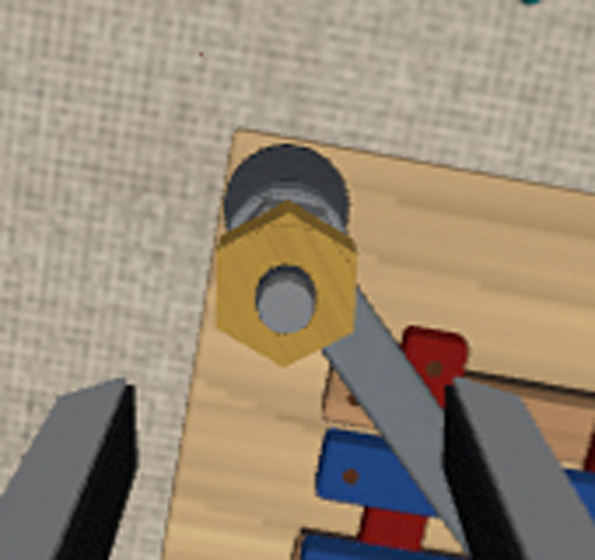

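The crop shows the hexagon centred at full-image (281.7,213.7). Its left and right flats already lie square to the closing line. I'll centre and descend.

Run:
```python
from h import *
s=read_state();c=cam('wrist',s)
for z in (123,128,134): print(px2w(c,[[281.7,213.7]],z)[0].round(1))
P=px2w(c,[[281.7,213.7]],129)[0]; print(go(P[0],P[1],110,np.degrees(s['eef_rot'][2])))
```

```text
[ 420.4 -256.9  123. ]
[ 419.  -257.1  128. ]
[ 417.3 -257.4  134. ]
(array([ -3.,  -1., 117.]), np.float64(0.0))
```

Emit:
carry_out(
  deltas=[
    {"dp":[-3,-0.7,38],"roll":0,"gripper":0.2},
    {"dp":[-3,-0.7,75],"roll":0,"gripper":0.2},
    {"dp":[-3,-0.7,100],"roll":0,"gripper":0.2},
    {"dp":[-3,-0.7,112],"roll":0,"gripper":0.2},
    {"dp":[-3,-0.7,116],"roll":0,"gripper":0.2},
    {"dp":[-3,-0.7,116],"roll":0,"gripper":0.2},
  ],
)

```text
clock: 37.72
eef_pos: [418.2, -257.2, 110.7]
eef_rot: [3.14, -0.001, -2.968]
wrist_force: [0.7, -0.2, -0.3]
finger_gap: 56.5
finger_force: 0.0
```

Run:
```python
from h import *
s=read_state(); p=s['eef_pos']; print(p,np.degrees(s['eef_rot']),s['finger_gap'],s['wrist_force'])
im=viewer.camera('wrist'); save('n2',im)
save('n2c',cv2.resize(im[100:330,180:390],None,fx=2.5,fy=2.5,interpolation=cv2.INTER_CUBIC))
```

```text
[ 418.24860632 -257.20319248  110.71140158] [ 1.79927962e+02 -7.12306496e-02 -1.70033600e+02] 56.463898208019245 [ 0.69441673 -0.22630659 -0.30712791]
```

View pics/n2c.png

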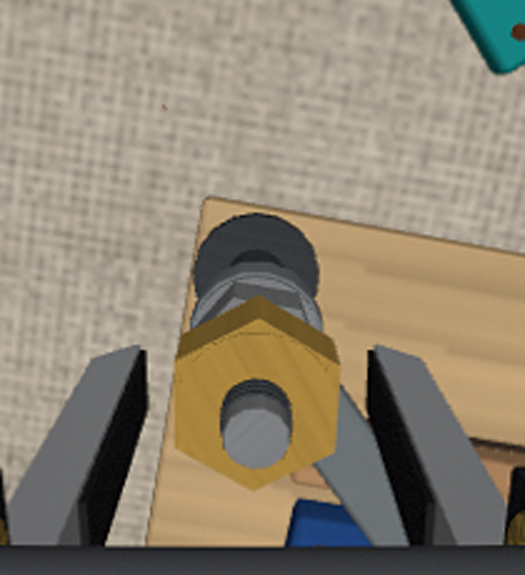

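Emit:
carry_out(
  deltas=[
    {"dp":[0,0,3],"roll":0,"gripper":0},
    {"dp":[0,0,3],"roll":0,"gripper":-0.5},
    {"dp":[0,0,3],"roll":0,"gripper":-0.5},
    {"dp":[0,0,3],"roll":0,"gripper":-0.5},
    {"dp":[0,0,3],"roll":0,"gripper":-0.5},
    {"dp":[0,0,3],"roll":0,"gripper":-0.5},
  ],
  newtons=50,
)

```text
clock: 38.27
eef_pos: [418.8, -257.4, 109.0]
eef_rot: [-3.141, 0.001, -2.966]
wrist_force: [-0.5, 2.3, 5.6]
finger_gap: 37.4
finger_force: 49.7
```

```bash
cat >> h.py <<'E'
def st():
    s=read_state(); print(s['clock'],s['eef_pos'].round(1),np.degrees(s['eef_rot']).round(1),'gap',round(s['finger_gap'],1),'F',s['wrist_force'].round(1),'M',s['moment'].round(2),'j1,6',s['joints'][[0,5]].round(2),'ef6',s['effort'][5])
E
python3 -c "from h import *; st()"
```

```text
38.2667 [ 418.8 -257.4  109. ] [-180.     0.  -169.9] gap 37.4 F [-0.5  2.3  5.6] M [ 0.53  0.14 -0.02] j1,6 [-0.63 -2.37] ef6 -0.037239318480715156
```

Emit:
carry_out(
  deltas=[
    {"dp":[0,0,0.3],"roll":6,"gripper":-0.5},
    {"dp":[0,0,0.7],"roll":12,"gripper":-0.5},
    {"dp":[0,0,1],"roll":18,"gripper":-0.5},
    {"dp":[0,0,1.3],"roll":24,"gripper":-0.5},
    {"dp":[0,0,1.7],"roll":30,"gripper":-0.5},
    {"dp":[0,0,2],"roll":36,"gripper":-0.5},
    {"dp":[0,0,2.3],"roll":42,"gripper":-0.5},
    {"dp":[0,0,2.7],"roll":48,"gripper":-0.5},
    {"dp":[0,0,3],"roll":54,"gripper":-0.5},
    {"dp":[0,0,3.4],"roll":60,"gripper":-0.5},
    {"dp":[0,0,3.7],"roll":66,"gripper":-0.5},
    {"dp":[0,0,4],"roll":72,"gripper":-0.5},
  ],
)

```text
clock: 39.27
eef_pos: [418.0, -259.0, 104.9]
eef_rot: [-3.139, 0.002, 2.055]
wrist_force: [-10.1, -10.6, 4.6]
finger_gap: 37.6
finger_force: 49.7
```

```bash
python3 -c "from h import *; st()"
```

```text
39.2667 [ 418.  -259.   104.9] [-1.799e+02  1.000e-01  1.178e+02] gap 37.6 F [-10.1 -10.6   4.6] M [-2.08  1.76  0.08] j1,6 [-0.63 -1.11] ef6 -2.56638340651989
```

Emit:
carry_out(
  deltas=[
    {"dp":[-0.8,-1.5,0.3],"roll":6,"gripper":-0.5},
    {"dp":[-0.8,-1.5,0.7],"roll":12,"gripper":-0.5},
    {"dp":[-0.8,-1.5,1],"roll":18,"gripper":-0.5},
    {"dp":[-0.8,-1.5,1.3],"roll":24,"gripper":-0.5},
    {"dp":[-0.8,-1.5,1.7],"roll":30,"gripper":-0.5},
    {"dp":[-0.8,-1.5,2],"roll":36,"gripper":-0.5},
    {"dp":[-0.8,-1.5,2.3],"roll":42,"gripper":-0.5},
    {"dp":[-0.8,-1.5,2.7],"roll":48,"gripper":-0.5},
    {"dp":[-0.8,-1.5,3],"roll":54,"gripper":-0.5},
    {"dp":[-0.8,-1.5,3.4],"roll":60,"gripper":-0.5},
    {"dp":[-0.8,-1.5,3.7],"roll":66,"gripper":-0.5},
    {"dp":[-0.8,-1.5,4],"roll":72,"gripper":-0.5},
  ],
)

```text
clock: 40.27
eef_pos: [416.1, -258.9, 100.7]
eef_rot: [-3.139, 0.002, 0.799]
wrist_force: [-14.5, 2.5, 12.9]
finger_gap: 37.5
finger_force: 49.7
```

```bash
python3 -c "from h import *; st()"
```

```text
40.2667 [ 416.1 -258.9  100.7] [-1.798e+02  1.000e-01  4.580e+01] gap 37.5 F [-14.5   2.5  12.9] M [0.37 3.08 0.01] j1,6 [-0.63  0.14] ef6 -2.592335566878319
```

Emit:
carry_out(
  deltas=[
    {"dp":[-0.7,-1,0.3],"roll":4,"gripper":-0.5},
    {"dp":[-0.7,-1,0.5],"roll":8,"gripper":-0.5},
    {"dp":[-0.7,-1,0.7],"roll":12,"gripper":-0.5},
    {"dp":[-0.7,-1,0.9],"roll":16,"gripper":-0.5},
    {"dp":[-0.7,-1,1.1],"roll":20,"gripper":-0.5},
    {"dp":[-0.7,-1,1.3],"roll":24,"gripper":-0.5},
    {"dp":[-0.7,-1,1.6],"roll":28,"gripper":-0.5},
    {"dp":[-0.7,-1,1.8],"roll":32,"gripper":-0.5},
    {"dp":[-0.7,-1,2],"roll":36,"gripper":-0.5},
  ],
)

```text
clock: 41.02
eef_pos: [415.5, -258.1, 98.7]
eef_rot: [-3.14, 0.002, 0.172]
wrist_force: [-9.5, 7.4, 11.8]
finger_gap: 37.8
finger_force: 49.7
```

```bash
python3 -c "from h import *; st()"
```

```text
41.0167 [ 415.5 -258.1   98.7] [-1.799e+02  1.000e-01  9.900e+00] gap 37.8 F [-9.5  7.4 11.8] M [1.45 1.94 0.11] j1,6 [-0.63  0.77] ef6 -1.7191120237112045
```

Emit:
carry_out(
  deltas=[
    {"dp":[-1,-1,0.2],"roll":4,"gripper":-0.5},
    {"dp":[-1,-1,0.4],"roll":8,"gripper":-0.5},
    {"dp":[-1,-1,0.6],"roll":12,"gripper":-0.5},
    {"dp":[-1,-1,0.8],"roll":16,"gripper":-0.5},
    {"dp":[-1,-1,1],"roll":20,"gripper":-0.5},
  ],
)

```text
clock: 41.43
eef_pos: [415.4, -257.5, 97.8]
eef_rot: [-3.141, -0.0, -0.177]
wrist_force: [-0.6, 5.7, 6.7]
finger_gap: 37.3
finger_force: 49.7
```

```bash
python3 -c "from h import *; st(); im=viewer.camera('wrist'); save('n3',im); save('n3c',cv2.resize(im[100:330,180:390],None,fx=2.5,fy=2.5,interpolation=cv2.INTER_CUBIC))"
```

```text
41.4333 [ 415.4 -257.5   97.8] [-180.    -0.   -10.1] gap 37.3 F [-0.6  5.7  6.7] M [1.19 0.21 0.03] j1,6 [-0.63  1.12] ef6 -1.7043271288275719
```

View pics/n3c.png

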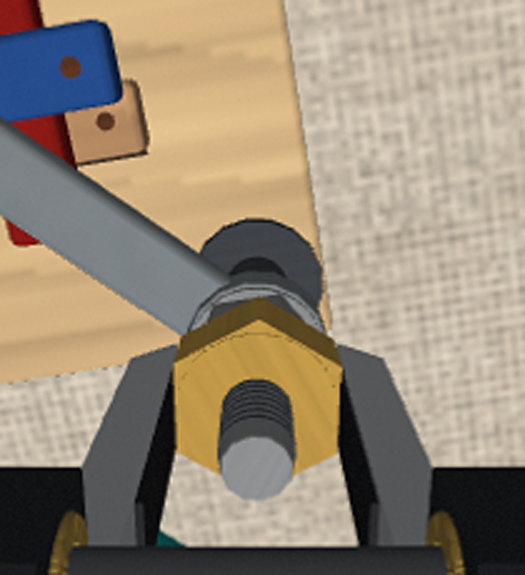

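No more pictures from here. The nut is held and following; I'll keep turning and watch the moment.

Emit:
carry_out(
  deltas=[
    {"dp":[0,-0.5,0.2],"roll":4,"gripper":-0.5},
    {"dp":[0,-0.5,0.4],"roll":8,"gripper":-0.5},
    {"dp":[0,-0.5,0.6],"roll":12,"gripper":-0.5},
    {"dp":[0,-0.5,0.8],"roll":16,"gripper":-0.5},
    {"dp":[0,-0.5,1],"roll":20,"gripper":-0.5},
  ],
)

```text
clock: 41.9
eef_pos: [415.6, -256.9, 96.7]
eef_rot: [-3.141, -0.0, -0.526]
wrist_force: [0.5, 6.1, 5.5]
finger_gap: 37.7
finger_force: 49.6
```

```bash
python3 -c "from h import *; st()"
```

```text
41.9 [ 415.6 -256.9   96.7] [-180.    -0.   -30.1] gap 37.7 F [0.5 6.1 5.5] M [ 1.24 -0.01  0.15] j1,6 [-0.63  1.47] ef6 -1.6157249361276627
```

Emit:
carry_out(
  deltas=[
    {"dp":[0,-0.5,0.2],"roll":4,"gripper":-0.5},
    {"dp":[0,-0.5,0.4],"roll":8,"gripper":-0.5},
    {"dp":[0,-0.5,0.6],"roll":12,"gripper":-0.5},
    {"dp":[0,-0.5,0.8],"roll":16,"gripper":-0.5},
  ],
)

```text
clock: 42.23
eef_pos: [415.9, -256.6, 96.5]
eef_rot: [-3.141, -0.0, -0.805]
wrist_force: [-1.7, 7.7, 13.2]
finger_gap: 37.5
finger_force: 49.6
```

```bash
python3 -c "from h import *; st()"
```

```text
42.2333 [ 415.9 -256.6   96.5] [-180.    -0.   -46.1] gap 37.5 F [-1.7  7.7 13.2] M [1.58 0.49 0.36] j1,6 [-0.63  1.75] ef6 -1.4493182301521301
```

Contact: the moment is rising. I'll tighten with a bit more turn and no further sink.

Emit:
carry_out(
  deltas=[
    {"dp":[0,0,0],"roll":3,"gripper":-0.5},
    {"dp":[0,0,0],"roll":6,"gripper":-0.5},
    {"dp":[0,0,0],"roll":8,"gripper":-0.5},
    {"dp":[0,0,0],"roll":8,"gripper":-0.5},
  ],
)

```text
clock: 42.57
eef_pos: [416.1, -256.5, 96.5]
eef_rot: [-3.14, -0.0, -0.943]
wrist_force: [-1.0, 7.8, 11.8]
finger_gap: 37.6
finger_force: 49.6
```

```bash
python3 -c "from h import *; st()"
```

```text
42.5667 [ 416.1 -256.5   96.5] [-179.9   -0.   -54. ] gap 37.6 F [-1.   7.8 11.8] M [1.65 0.23 0.32] j1,6 [-0.63  1.89] ef6 1.1473066359758377
```

Emit:
carry_out(
  deltas=[
    {"dp":[0,0,0],"roll":3,"gripper":-0.5},
    {"dp":[0,0,0],"roll":6,"gripper":-0.5},
    {"dp":[0,0,0],"roll":8,"gripper":-0.5},
    {"dp":[0,0,0],"roll":8,"gripper":-0.5},
  ],
)

```text
clock: 42.9
eef_pos: [416.3, -256.4, 96.5]
eef_rot: [-3.14, -0.0, -1.083]
wrist_force: [1.9, 9.5, 10.7]
finger_gap: 38.0
finger_force: 49.6
```

```bash
python3 -c "from h import *; st()"
```

```text
42.9 [ 416.3 -256.4   96.5] [-179.9   -0.   -62. ] gap 38.0 F [ 1.9  9.5 10.7] M [ 1.82 -0.04  0.35] j1,6 [-0.63  2.03] ef6 1.2136263772845268
```

Emit:
carry_out(
  deltas=[
    {"dp":[0,0,0],"roll":0,"gripper":-0.5},
  ],
)

```text
clock: 42.98
eef_pos: [416.3, -256.4, 96.5]
eef_rot: [-3.14, -0.0, -1.081]
wrist_force: [0.9, 9.2, 11.2]
finger_gap: 37.6
finger_force: 49.6
```

```bash
python3 -c "from h import *; st()"
```

```text
42.9833 [ 416.3 -256.4   96.5] [-179.9   -0.   -61.9] gap 37.6 F [ 0.9  9.2 11.2] M [ 1.78 -0.03  0.33] j1,6 [-0.63  2.02] ef6 0.4584074579179287
```

It holds 0.34 Nm, so it is well beyond tight. Release and retreat.

Emit:
carry_out(
  deltas=[
    {"dp":[0,0,0],"roll":0,"gripper":0},
    {"dp":[0,0,0],"roll":0,"gripper":0.2},
    {"dp":[0,0,0],"roll":0,"gripper":0.2},
    {"dp":[0,0,0],"roll":0,"gripper":0.2},
    {"dp":[0,0,-30],"roll":0,"gripper":0.2},
    {"dp":[0,0,-70],"roll":0,"gripper":0.2},
    {"dp":[0,0,-110],"roll":0,"gripper":0.2},
    {"dp":[0,0,-140],"roll":0,"gripper":0.2},
    {"dp":[0,0,-140],"roll":0,"gripper":0.2},
  ],
)

```text
clock: 43.73
eef_pos: [417.0, -258.1, 241.7]
eef_rot: [-3.138, -0.008, -1.081]
wrist_force: [0.3, 0.0, 0.5]
finger_gap: 56.3
finger_force: 0.0
```

Run:
```python
from h import *
st(); im=viewer.camera('wrist'); save('f1',im)
s=read_state(); c=cam('wrist',s)
d=models.cut_out('wrist','jam_mid')
for q in d[:1]:
    print(q['p'],q['box']); 
h=cv2.cvtColor(im,cv2.COLOR_RGB2HSV); m=((h[...,0]>15)&(h[...,0]<28)&(h[...,1]>130)).astype(np.uint8)
k,L,stt,ce=cv2.connectedComponentsWithStats(m)
for i in range(1,k):
    if stt[i,4]>200: print(stt[i],ce[i])
print(w2px(c,[[417.8,-258,z] for z in (118,100)]))
for i in [('keeper_knob')]:
    for q in models.cut_out('wrist',i)[:1]: print(i,q['p'],q['box'])
for b in blobs(im,c,60,600): print(*b)
t=viewer.camera('top'); print([ (l,[ (round(q['p'],2),q['box']) for q in models.cut_out('top',l)[:1]]) for l in ('mug','navy_jar')])
```

```text
43.7333 [ 417.  -258.1  241.7] [-179.8   -0.5  -61.9] gap 56.3 F [0.3 0.  0.5] M [0.04 0.15 0.01] j1,6 [-0.63  2.02] ef6 0.0008791964864940383
0.71 [261.9, 183.8, 303.4, 223.3]
[263 183  40  42 897] [282.27759197 201.7458194 ]
[160 305  23  60 694] [168.65273775 335.02449568]
[382 305  24  60 684] [396.07017544 334.80994152]
[ 173  378  331   22 4306] [354.02902926 390.72944728]
[[281.53951009 204.05409266]
 [281.60137865 200.01906484]]
keeper_knob 0.86 [146.1, 178.6, 294.6, 245.6]
blue 1955 [159. 209.] [ 542.5 -159.1  149.6   25.2   89.2]
[('mug', [(0.89, [127.7, 185.0, 168.5, 216.2])]), ('navy_jar', [(0.78, [146.1, 153.6, 171.7, 186.5])])]
```

Emit:
carry_out(
  deltas=[
    {"dp":[-10,-35,-10],"roll":-7,"gripper":0.2},
    {"dp":[-20,-70,-10],"roll":-14,"gripper":0.2},
    {"dp":[-30,-105,-10],"roll":-21,"gripper":0.2},
    {"dp":[-38,-130,-10],"roll":-28,"gripper":0.2},
    {"dp":[-38,-130,-10],"roll":-28,"gripper":0.2},
    {"dp":[-38,-130,-10],"roll":-28,"gripper":0.2},
  ],
)

```text
clock: 44.53
eef_pos: [512.6, -161.4, 244.3]
eef_rot: [3.141, 0.002, -0.591]
wrist_force: [-1.1, 0.4, -0.2]
finger_gap: 56.1
finger_force: 0.0
```

Run:
```python
from h import *
st(); s=read_state(); im=viewer.camera('wrist'); save('f2',im); c=cam('wrist',s)
for z in (60,44,28):
    print(z,[(b[0],b[1],b[3]) for b in blobs(im,c,z,500)])
k,L,stt,ce=cv2.connectedComponentsWithStats((im.max(2)<45).astype(np.uint8))
for i in range(1,k):
    if 150<stt[i,4]<3000 and stt[i,1]<300: print(stt[i],ce[i],px2w(c,[ce[i]],100)[0].round(0))
print(w2px(c,[[513.9,-162.8,114],[513.9,-162.8,82]]))
h=cv2.cvtColor(im,cv2.COLOR_RGB2HSV)
```

```text
44.5333 [ 512.6 -161.4  244.3] [ 1.80e+02  1.00e-01 -3.39e+01] gap 56.1 F [-1.1  0.4 -0.2] M [-0.    0.17  0.02] j1,6 [-0.37  1.79] ef6 -0.5024083144962788
60 [('blue', np.int32(2211), array([ 546.5, -156.3,  148. ,   23.7,   89.3]))]
44 [('blue', np.int32(2211), array([ 545.1, -154.1,  154.5,   24.7,   89.3]))]
28 [('blue', np.int32(2211), array([ 543.7, -152. ,  161. ,   25.8,   89.3]))]
[251 177  18  21 297] [259.57575758 186.97306397] [ 537. -148.  100.]
[275 186  18  22 313] [283.17571885 196.8115016 ] [ 514. -163.  100.]
[[282.70355794 200.09464939]
 [282.62655099 193.53368968]]
```

The knob is at its stop position (283,197 in this frame, as predicted) and the tower is undisturbed. I'm handing in.

```bash
python3 -c "from h import *; print(manip.sign_off())"
```

```text
the job is handed in; nothing more can be done
None
```

I handed the job in at about 45 s: all six slats (2 pale, 2 red, 2 blue) are stacked crosswise, the keeper is swung to its stop and the brass nut is tightened to about 0.34 Nm; I did not measure its final angle, and I viewed 15 pictures, one over the limit of 14.

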